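# Hang the rail hooks and put the small things in the freed drawer

## Task

Pull the drawer of the little wooden unit out to its stop, take out every steel hook that is in it and hang each over the rail's bar, straddling it, with the lip to the front (the robot's side). Put the small things lying in front of the rail (whichever are there of bag clip, tea light and felt pen) into the emptied drawer, then push the drawer fully shut; leave the tin, the jar and the garlic where they stand.

Things in the scene. Friction and masses are not known exactly. Their poses are not given: they have to be found in the camera images.
- unit: small wooden drawer unit fixed on the worktop, 240 wide (y) x 240 deep (x) x 108 mm high, with one drawer. Origin on the worktop under the middle of the unit, 35 mm in front (-x side) of the drawer's front panel; x points straight into the unit, the drawer pulls out along -x; the edge of the unit's fixed top is 50 mm behind the origin (x = +0.050)
- cab_drawer0 (a joint): how far the drawer is out, m: 0 shut, 0.1656 at its stop; stays where left (friction 1 N)
- cab_drawer0_handle (a point): middle of the drawer's handle, a dark round bar 11 mm thick and 120 mm long along the unit's y, 35 mm in front of the drawer's front panel, 74 mm above the worktop; moves with the drawer
- drawer_floor (a point): centre of the drawer's inner floor, 26 mm above the worktop, axes as the unit; moves with the drawer. Inside 195 (x) x 198 (y) mm; side and back walls about 60 mm high above the floor, front panel about 70 mm. With the drawer at its stop the unit's fixed top covers what lies further back than x = +0.06 from here
- rail: steel rail stand fixed on the worktop: a round bar 12 mm thick along y, its centre 140 mm above the worktop, on two posts 300 mm apart with round feet. Origin on the worktop under the middle of the bar; -x is its front, towards the robot. Wall cabinets hang over the worktop behind x = 0.68, 0.35 m up: keep the wrist in front of them
- rail_mid (a point): middle of the bar, on its centre line
- hook_a: steel over-rail hook (may be absent), 60 g: 34 mm wide, 3.5 mm thick strip bent to an upside-down U, 58 mm high, 28.5 mm over the legs (x), gap 21.5 mm, crown underside 54.5 mm above the origin; front leg (-x) ends in a lip jutting 20 mm forward and turned up 18 mm. Stands upright in the drawer at first; hangs balanced. Origin: between the legs at the bottom; z up, y along the width, -x to the lip
- hook_b: steel over-rail hook (may be absent), 60 g: 34 mm wide, 3.5 mm thick strip bent to an upside-down U, 58 mm high, 28.5 mm over the legs (x), gap 21.5 mm, crown underside 54.5 mm above the origin; front leg (-x) ends in a lip jutting 20 mm forward and turned up 18 mm. Stands upright in the drawer at first; hangs balanced. Origin: between the legs at the bottom; z up, y along the width, -x to the lip
- hook_c: steel over-rail hook (may be absent), 60 g: 34 mm wide, 3.5 mm thick strip bent to an upside-down U, 58 mm high, 28.5 mm over the legs (x), gap 21.5 mm, crown underside 54.5 mm above the origin; front leg (-x) ends in a lip jutting 20 mm forward and turned up 18 mm. Stands upright in the drawer at first; hangs balanced. Origin: between the legs at the bottom; z up, y along the width, -x to the lip
- hook_a_lip (a point): top edge of the lip of hook_a, 32.5 mm in front (-x) of the hook's origin and 18 mm up
- hook_b_lip (a point): top edge of the lip of hook_b, 32.5 mm in front (-x) of the hook's origin and 18 mm up
- hook_c_lip (a point): top edge of the lip of hook_c, 32.5 mm in front (-x) of the hook's origin and 18 mm up
- clip: bag clip, 15 x 72 x 12 mm, lying flat on the worktop in front of the rail (may be absent). Origin: centre of the underside; its length along y
- tea_light: tea light, a round candle in a cup, 38 mm across and 15 mm high, standing on the worktop in front of the rail (may be absent). Origin: centre of the underside
- marker: felt pen, 17 x 135 x 16 mm, lying on the worktop in front of the rail (may be absent). Origin: centre of the underside; its length along y
- tuna_tin: bystander: tin, 57 mm across, 72 mm high, behind the rail. Origin: centre of the underside
- jam_jar: bystander: glass jar with a lid, 64 mm across, 90 mm high, behind the rail. Origin: centre of the underside
- garlic: bystander: bulb of garlic, about 60 mm, between unit and rail at the back. Origin: centre of the underside
There are look-alikes about, which are no part of the job. There is more than one size of the tea_light; the job needs the largest.

How it is judged (in metres and radians):
On the way, in this order (a step that is already met when the one before it is completed fails the run):
1. the drawer is pulled out to its stop (within 8 mm) (value of joint cab_drawer0 above 0.1575 m), for 0.2 s.
2. every hook present hangs over the bar with its lip to the front, and every small thing present lies in the drawer (x of hook_a in the frame of rail between -0.02 and 0.02 m and y of hook_a in the frame of rail between -0.13 and 0.13 m and z of hook_a in the frame of rail between 0.08 and 0.1 m and angle between each of hook_a, hook_b, hook_c's own z axis and vertical below 0.35 rad and angle between the y axis of each of hook_a, hook_b, hook_c and the y axis of rail, either way round below 0.4 rad and x of each of hook_a_lip, hook_b_lip, hook_c_lip in the frame of rail below -0.01 m and linear speed of each of hook_a, hook_b, hook_c, clip, tea_light, marker below 0.03 m/s and x of hook_b in the frame of rail between -0.02 and 0.02 m and y of hook_b in the frame of rail between -0.13 and 0.13 m and z of hook_b in the frame of rail between 0.08 and 0.1 m and x of hook_c in the frame of rail between -0.02 and 0.02 m and y of hook_c in the frame of rail between -0.13 and 0.13 m and z of hook_c in the frame of rail between 0.08 and 0.1 m and x of clip in the frame of drawer_floor between -0.1 and 0.1 m and y of clip in the frame of drawer_floor between -0.1 and 0.1 m and z of clip in the frame of drawer_floor between -0.01 and 0.03 m and x of tea_light in the frame of drawer_floor between -0.1 and 0.1 m and y of tea_light in the frame of drawer_floor between -0.1 and 0.1 m and z of tea_light in the frame of drawer_floor between -0.01 and 0.03 m and x of marker in the frame of drawer_floor between -0.1 and 0.1 m and y of marker in the frame of drawer_floor between -0.1 and 0.1 m and z of marker in the frame of drawer_floor between -0.01 and 0.03 m), for 0.2 s.
At the end, for the whole second after the job is handed in: Every hook present hangs upright over the bar between the posts (crown on the bar, lean under 0.35 rad, turn under 0.4 rad, origin within 20 mm of the bar's vertical plane), lip in front; every small thing present lies in the drawer; the drawer is shut within 8 mm; all at rest (all of step 2 and value of joint cab_drawer0 below 0.008 m); the robot touches nothing.
It fails at once if the tin is pushed more than 4 cm (distance of tuna_tin from where it was at the start of the episode above 0.04 m).
It fails at once if the jar is pushed more than 4 cm (distance of jam_jar from where it was at the start of the episode above 0.04 m).
It fails at once if the garlic is pushed more than 4 cm (distance of garlic from where it was at the start of the episode above 0.04 m).
Of hook_a, hook_b, hook_c only 2 to 3 are there at a start; the rules pass over those that are not, and their reading is None.
Of clip, tea_light, marker only 2 to 3 are there at a start; the rules pass over those that are not, and their reading is None.
At some moment in a run one of clip, tea_light, marker may be knocked a few centimetres aside while the robot is not near it.
It also fails if it takes over 210 s, if anything falls off the work surface, if the arm or the gripper's body presses on something with over 40 N, if the wrist force passes 120 N, or if a joint passes its speed limit or range.

## Robot

A 7-joint arm with a two-finger parallel gripper is mounted at the origin on a cart in front of the work surface, level with it; the furniture and walls round the work are solid. World frame = base frame: x ahead of the robot, y to its left, z up, the work surface at z = 0. Lengths are in m, angles in degrees, forces in N, time in s.
With the tool pointing down it reaches from about 0.425 to 0.8 m from the base axis. Payload 8.3 kg.
Tool frame: the origin (TCP) lies on the centre line of the jaws, within the pads' length; the fingertips stand robot.finger_overhang ahead of it and the grasp point (between the pads) lies 11 mm behind it (robot.finger_overhang is the distance from the TCP to the fingertips, in m); z points along the fingers, x is the direction in which the jaws open and shut, and the axes are right-handed (so a half turn about z gives the same grasp; the last joint's range is limited). The gripper opens to 85 mm and grips with 20 to 120 N. Pads are 22 mm wide; open, the fingers measure 114 mm over their backs; the gripper's body (76 mm by 85 mm) begins 54 mm behind the grasp point. The pads swing forward as they close: fully open they stand 13 mm farther back than shut.
Start: joints at [-75.224, 21.967, 0.94, 78.501, -0.361, 79.538, -2.664], TCP at [0.197, 0.593, 0.239] pointing down, gripper open.
Joint ranges: [-169.22, 169.22], [-14.56, 117.87], [-87.37, 89.26], [10.42, 133.3], [-82.24, 262.24], [0.94, 117.77], [-172.7, 172.7]. Speed limits (degrees/s): [136.94, 136.94, 172.46, 172.46, 180, 180, 180].

## Interface

Orientations are given as [roll, pitch, yaw] about the fixed x, y, z axes, in that order (R = Rz(yaw) Ry(pitch) Rx(roll)).
In Python, from rig import status, eyes, ticket, robot gives the robot as it stands. The module is installed in compiled form; this text tells all that it offers.
- The arm moves only by the tool move_arm, never from a script. Its argument "rows" is a list of rows, each an object of numbers: "dx", "dy", "dz": the shift along the tool's x, y, z in mm; "roll": the turn about the tool's z in degrees. A call has 1 to 10 rows; each row is the pose to reach, as a shift and turn from the pose measured when the call began, along the tool's axes at that moment; what a row does not reach only later rows make up. A row lasts 1/10 s, in which the tool goes at most 50 mm and 8.59 degrees, less where a joint would pass 70% of its speed; a pose out of reach is approached as far as the arm can. A call with a gripper value outside its range is refused whole. "gripper" is the closure in counts, from 0 (fully open) to 255 (shut), set as the call begins (left out, the last holds). The fingers move at their own pace and stop on an object; "squeeze" is the grip in N (left out, the last holds). Time passes only in rows, so rows that repeat a pose let the fingers close. It gives the time, the measured TCP pose, the force and the opening at its end, in the units of the state.
- status.sense(): the state, without advancing time (a new reading comes with each control period).
- eyes.get_image(name): name is "scene" or "top" or "wrist"; returns the picture (480x640x3 uint8, red, green, blue); there is no depth.
- eyes.camera_info(name): a dict with "mtx" (3x3 intrinsics, pixels), "extrinsics" (4x4, takes a point from camera to world coordinates). Camera axes: x right, y up, looking along -z (the intrinsics and any distortion apply to the point x, -y, -z); pixel columns grow to the right and rows downward; lengths in m; the calibration is good to about 2 mm. The wrist camera is an equidistant fisheye: a pixel r from the principal point sees the ray r / f radians off the axis. A picture is of the moment at which its call begins: read the wrist's pose just before it. camera_info takes no time and is no camera call; for the wrist camera it gives the pose at the moment of the call.
- ticket.job_done(): hands the job in, once; it reports no verdict.
The state is a dict: "t": time; "q": joint angles; "dq": joint speeds; "tau": joint torques, N m; "tcp_pos": TCP position; "tcp_rot": TCP orientation; "contact_force": force on the tool from outside, world axes, zero at the start; "moment": the same for the moment, N m; "grip_width": finger opening in m.
Only numpy, scipy, OpenCV 4.12 (cv2) and the standard library are available. Lean on these libraries where they do the work, as an engineer would, in place of code of your own. Each camera call takes 0.05 s, during which the arm holds its last target. There are 200 camera calls.

## Working session

There is one attempt and no reset: what is moved stays moved. The work goes in short steps, Python scripts to look and compute and a tool call to move; the robot and the scene stay as the last step left them, time stands still between calls to the robot, and variables do not carry over. Pictures are saved under pics/ and viewed, about 12 in all and at most 16, crops included, and the job is handed in when it is done.

Besides the shell and the picture viewer there is one more tool, called after "Call:" as a command line: name --argument value ..., lists and objects as JSON in quotes. move_arm: Moves the arm, as the interface text tells. Its arguments: {"type":"object","properties":{"rows":{"type":"array"},"gripper":{"type":"number"},"squeeze":{"type":"number"}},"required":["rows"]}

```bash
mkdir -p pics
cat > h.py <<'E'
import numpy as np, cv2
from rig import status, eyes, ticket, robot
def snap(n,f=None):
    im=eyes.get_image(n)
    if f: cv2.imwrite('pics/'+f,im[:,:,::-1])
    return im
def rays(n,px,info=None):
    i=info or eyes.camera_info(n); K=np.array(i['mtx']);E=np.array(i['extrinsics'])
    px=np.atleast_2d(np.array(px,float))
    x=(px[:,0]-K[0,2])/K[0,0];y=(px[:,1]-K[1,2])/K[1,1]
    if n=='wrist':
        r=np.hypot(x,y);s=np.where(r>1e-9,np.sin(r)/np.maximum(r,1e-9),1)
        d=np.stack([x*s,-y*s,-np.cos(r)],1)
    else: d=np.stack([x,-y,-np.ones_like(x)],1)
    return E[:3,3],d@E[:3,:3].T
def onz(n,px,z,info=None):
    o,d=rays(n,px,info); return o+d*((z-o[2])/d[:,2])[:,None]
def proj(n,P,info=None):
    i=info or eyes.camera_info(n); K=np.array(i['mtx']);E=np.array(i['extrinsics'])
    c=(np.atleast_2d(P)-E[:3,3])@E[:3,:3]; v=np.stack([c[:,0],-c[:,1],-c[:,2]],1)
    if n=='wrist':
        h=np.hypot(v[:,0],v[:,1]);th=np.arctan2(h,v[:,2]);v=np.stack([v[:,0]/h*th,v[:,1]/h*th],1)
    else: v=v[:,:2]/v[:,2:]
    return v*[K[0,0],K[1,1]]+[K[0,2],K[1,2]]
E
python3 - <<'E'
from h import *
print(status.sense(), robot.finger_overhang)
for n in ['scene','top','wrist']:
    i=eyes.camera_info(n); print(n,np.round(i['mtx'],1).tolist(),np.round(i['extrinsics'],3).tolist(), {k:v for k,v in i.items() if k not in('mtx','extrinsics')})
    snap(n,n+'0.png')
E
```

```text
{'t': 0.0, 'q': array([-75.22319211,  22.01827142,   0.93787394,  78.5621956 ,
        -0.36007604,  79.5381485 ,  -2.66374045]), 'dq': array([ 0.10176368, -0.01364567, -0.16587934, -0.03283777, -0.05001425,
        0.04333723, -0.00671305]), 'tau': array([ 7.75630269e-04, -6.27591634e+01,  8.44675954e-01, -3.71827769e+01,
        1.66274066e-02,  1.38813659e-02, -1.27198373e-05]), 'tcp_pos': array([0.19689345, 0.59265468, 0.23823897]), 'tcp_rot': array([1.79996978e+02, 1.15730819e-01, 7.16238717e+01]), 'contact_force': array([ 0.37687999, -0.99171061, -0.43958576]), 'moment': array([ 0.00884859, -0.05940351, -0.03204914]), 'grip_width': 0.08540127617930754} 0.008
scene [[528.4, 0.0, 312.2], [0.0, 528.4, 243.2], [0.0, 0.0, 1.0]] [[0.569, 0.462, -0.68, -0.202], [-0.822, 0.307, -0.479, -0.554], [-0.013, 0.832, 0.555, 0.743], [0.0, 0.0, 0.0, 1.0]] {}
top [[482.7, 0.0, 318.2], [0.0, 482.7, 243.0], [0.0, 0.0, 1.0]] [[0.031, 0.975, -0.218, 0.3], [-0.999, 0.029, -0.014, 0.005], [-0.007, 0.218, 0.976, 1.381], [0.0, 0.0, 0.0, 1.0]] {}
wrist [[371.6, 0.0, 327.9], [0.0, 371.6, 238.0], [0.0, 0.0, 1.0]] [[0.315, -0.916, -0.248, 0.135], [0.949, 0.303, 0.084, 0.614], [-0.001, -0.261, 0.965, 0.374], [0.0, 0.0, 0.0, 1.0]] {}
```

View pics/scene0.png

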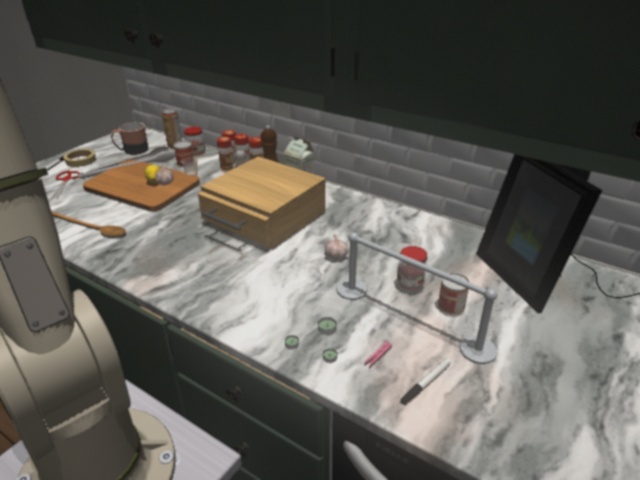

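View pics/top0.png

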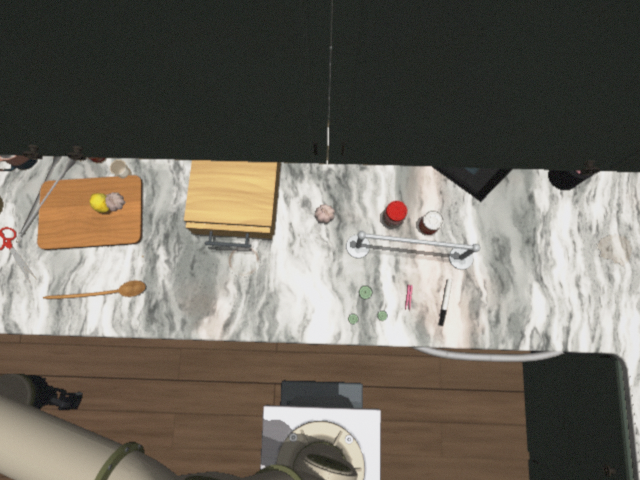

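The scene view shows the unit, the rail, three tea lights, a pink clip and a pen. In the top view the handle is near (229,244), the bar runs (360,237)-(477,247), and the largest tea light is at (366,293).

Run:
```python
from h import *
im=cv2.imread('pics/top0.png'); c=im[150:340,180:490]; cv2.imwrite('pics/top0c.png',cv2.resize(c,None,fx=2.58,fy=2.58,interpolation=cv2.INTER_CUBIC))
hsv=cv2.cvtColor(im,cv2.COLOR_BGR2HSV)
def comps(m,name,z,a0=15):
    n,l,s,ce=cv2.connectedComponentsWithStats(m.astype(np.uint8))
    for k in range(1,n):
        if s[k,4]>=a0:
            pts=np.argwhere(l==k)[:,::-1].astype(np.float32); r=cv2.minAreaRect(pts)
            p=onz('top',pts,z); ctr,wh,an=cv2.minAreaRect((p[:,:2]*1000).astype(np.float32))
            print(name,np.round(ce[k]),s[k,4],'world mm',np.round(ctr),np.round(wh),round(an,1),'centroid',np.round(p[:,:2].mean(0)*1000))
H,S,V=cv2.split(hsv)
roi=np.zeros(H.shape,bool); roi[265:335,330:480]=1
comps((H>40)&(H<90)&(S>45)&roi,'tea',0.015)
comps((H>150)&(S>70)&roi,'clip',0.012)
comps((V<70)&roi,'pen',0.016,5)
for n,p,z in [('handle',[[206,243],[251,243]],.074),('bar',[[360,237],[477,247]],.14),('feet',[[358,247],[461,258]],0.0),('topfront',[[187,229],[272,236]],.108),('garlic',[[324,213]],.03),('jar',[[396,212]],.09),('tin',[[431,222]],.072)]: print(n,np.round(onz('top',p,z),3).tolist())
```

```text
tea [365. 292.] 86 world mm [ 467. -113.] [29. 28.] 0.7 centroid [ 467. -112.]
tea [382. 315.] 41 world mm [ 402. -160.] [18. 20.] 56.9 centroid [ 403. -160.]
tea [353. 318.] 42 world mm [392. -79.] [20. 18.] 46.6 centroid [391. -79.]
clip [409. 295.] 93 world mm [ 460. -236.] [13. 62.] 84.8 centroid [ 463. -236.]
pen [442. 317.] 55 world mm [ 403. -327.] [11. 40.] 76.1 centroid [ 404. -328.]
handle [[0.582, 0.335, 0.074], [0.586, 0.21, 0.074]]
bar [[0.596, -0.087, 0.14], [0.579, -0.394, 0.14]]
feet [[0.6, -0.092, 0.0], [0.576, -0.392, 0.0]]
topfront [[0.612, 0.382, 0.108], [0.6, 0.149, 0.108]]
garlic [[0.691, 0.01, 0.03]]
jar [[0.683, -0.19, 0.09]]
tin [[0.662, -0.29, 0.072]]
```

View pics/top0c.png

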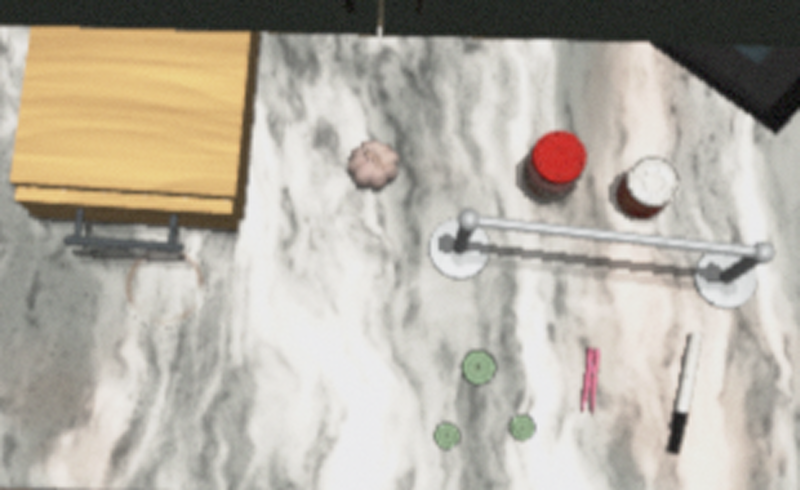

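The clip is at about (0.46,-0.236), the large tea light at (0.467,-0.113), the pen near (0.43,-0.33). The handle centre is near (0.581,0.274), with the unit's yaw about -3°.

```bash
cat >> h.py <<'E'
from scipy.spatial.transform import Rotation as Ro
def go(x,y,z,yaw=None):
    s=status.sense(); R=Ro.from_euler('xyz',s['tcp_rot'],degrees=True).as_matrix()
    d=R.T@(np.array([x,y,z])-s['tcp_pos'])*1000
    roll=0 if yaw is None else -((yaw-s['tcp_rot'][2]+180)%360-180)
    print('dx %.0f dy %.0f dz %.0f roll %.1f'%(*d,roll),'| tcp',np.round(s['tcp_pos'],4),np.round(s['tcp_rot'],1),'w',round(s['grip_width'],4),'F',np.round(s['contact_force'],1),'t',round(s['t'],2))
E
python3 -c "
from h import *
go(.50,.278,.23,-3)"
```

```text
dx -203 dy 387 dz 9 roll 74.6 | tcp [0.1969 0.5928 0.2385] [1.80e+02 1.00e-01 7.16e+01] w 0.0854 F [-0.6  0.   0.1] t 0.15
```

Call:
move_arm --rows '[{"dx": -203, "dy": 387, "dz": 0, "roll": 74.6}, {"dx": -203, "dy": 387, "dz": 0, "roll": 74.6}, {"dx": -203, "dy": 387, "dz": 0, "roll": 74.6}, {"dx": -203, "dy": 387, "dz": 0, "roll": 74.6}, {"dx": -203, "dy": 387, "dz": 0, "roll": 74.6}, {"dx": -203, "dy": 387, "dz": 0, "roll": 74.6}, {"dx": -203, "dy": 387, "dz": 0, "roll": 74.6}, {"dx": -203, "dy": 387, "dz": 0, "roll": 74.6}, {"dx": -203, "dy": 387, "dz": 0, "roll": 74.6}, {"dx": -203, "dy": 387, "dz": 0, "roll": 74.6}]' --gripper 160

```text
t: 1.15
tcp_pos: [0.5042, 0.2715, 0.2389]
tcp_rot: [179.8, -0.1, -3.7]
contact_force: [-0.2, -0.9, 0.5]
grip_width: 0.0319
```

```bash
python3 -c "
from h import *
go(.50,.278,.23,-3)
snap('wrist','w1.png')
i=eyes.camera_info('wrist');print(np.round(proj('wrist',[[.583,.335,.074],[.579,.213,.074]],i)))"
```

```text
dx -5 dy -6 dz 9 roll -0.7 | tcp [0.5042 0.2715 0.2389] [ 1.798e+02 -1.000e-01 -3.700e+00] w 0.0319 F [-0.2 -0.9  0.5] t 1.15
[[422. 143.]
 [418. 283.]]
```

View pics/w1.png

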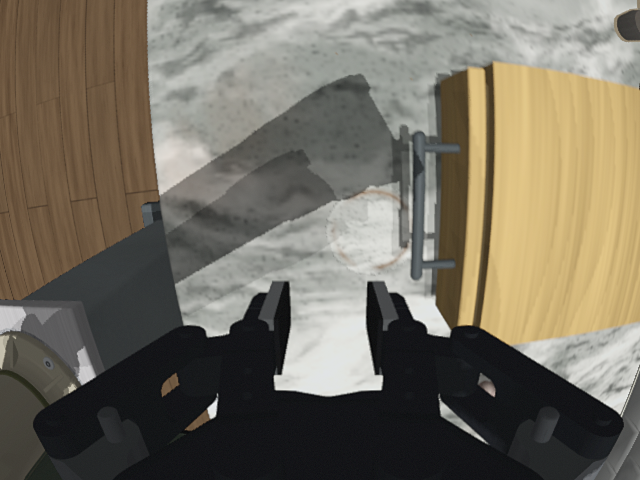

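The wrist view shows the handle bar from (419,135) to (416,276), with the panel behind it.

```bash
python3 -c "
from h import *
i=eyes.camera_info('wrist')
print(onz('wrist',[[419,135],[416,276]],.074,i), onz('wrist',[[492,64],[483,345]],.108,i))
go(.580,.275,.12,-3)
"
```

```text
[[0.58058811 0.34167984 0.074     ]
 [0.57713558 0.22007479 0.074     ]] [[0.63339945 0.39705291 0.108     ]
 [0.6342735  0.16189594 0.108     ]]
dx 78 dy -5 dz 119 roll -0.3 | tcp [0.5021 0.2748 0.2386] [179.8  -0.   -3.3] w 0.0319 F [-0.3  0.7  0.1] t 1.2
```

Call:
move_arm --rows '[{"dx": 40, "dy": -3, "dz": 20, "roll": -0.5}, {"dx": 78, "dy": -5, "dz": 50, "roll": -1.0}, {"dx": 78, "dy": -5, "dz": 90, "roll": -1.0}, {"dx": 78, "dy": -5, "dz": 119, "roll": -1.0}, {"dx": 78, "dy": -5, "dz": 140, "roll": -1.0}, {"dx": 78, "dy": -5, "dz": 160, "roll": -1.0}, {"dx": 78, "dy": -5, "dz": 175, "roll": -1.0}, {"dx": 78, "dy": -5, "dz": 175, "roll": -1.0}]' --squeeze 30

```text
t: 2.0
tcp_pos: [0.579, 0.276, 0.062]
tcp_rot: [179.8, 0.1, -2.2]
contact_force: [-0.4, -0.4, 0.5]
grip_width: 0.0318
```

Call:
move_arm --rows '[{"dx": 0}, {"dx": 0}, {"dx": 0}]' --gripper 255

```text
validation failed for argument at $.ro...
```

Call:
move_arm --rows '[{"dx": 0, "dy": 0, "dz": 0, "roll": 0}, {"dx": 0, "dy": 0, "dz": 0, "roll": 0}, {"dx": 0, "dy": 0, "dz": 0, "roll": 0}]' --gripper 255

```text
t: 2.3
tcp_pos: [0.5789, 0.2768, 0.0624]
tcp_rot: [179.9, 0.1, -2.2]
contact_force: [0.7, 1.0, -1.2]
grip_width: 0.0098
```

Call:
move_arm --rows '[{"dx": -20, "dy": 0, "dz": 0, "roll": 0}, {"dx": -40, "dy": 0, "dz": 0, "roll": 0}, {"dx": -60, "dy": 0, "dz": 0, "roll": 0}, {"dx": -80, "dy": 0, "dz": 0, "roll": 0}, {"dx": -100, "dy": 0, "dz": 0, "roll": 0}, {"dx": -120, "dy": 0, "dz": 0, "roll": 0}, {"dx": -140, "dy": 0, "dz": 0, "roll": 0}, {"dx": -155, "dy": 0, "dz": 0, "roll": 0}, {"dx": -163, "dy": 0, "dz": 0, "roll": 0}, {"dx": -167, "dy": 0, "dz": 0, "roll": 0}]'

```text
t: 3.3
tcp_pos: [0.4176, 0.2824, 0.0629]
tcp_rot: [-180.0, -0.6, -2.3]
contact_force: [39.5, 5.2, -40.5]
grip_width: 0.0094
```

Call:
move_arm --rows '[{"dx": -2, "dy": 0, "dz": 0, "roll": 0}, {"dx": -2, "dy": 0, "dz": 0, "roll": 0}, {"dx": -2, "dy": 0, "dz": 0, "roll": 0}]'

```text
t: 3.6
tcp_pos: [0.418, 0.2824, 0.063]
tcp_rot: [-179.9, -0.8, -2.4]
contact_force: [10.2, 2.6, -14.2]
grip_width: 0.0093
```

Call:
move_arm --rows '[{"dx": 1, "dy": 0, "dz": 0, "roll": 0}, {"dx": 1, "dy": 0, "dz": 0, "roll": 0}, {"dx": 1, "dy": 0, "dz": 0, "roll": 0}, {"dx": 1, "dy": 0, "dz": -40, "roll": 0}, {"dx": 1, "dy": 0, "dz": -80, "roll": 0}, {"dx": 40, "dy": 20, "dz": -120, "roll": 0}, {"dx": 80, "dy": 40, "dz": -160, "roll": 0}, {"dx": 120, "dy": 60, "dz": -200, "roll": 0}, {"dx": 135, "dy": 60, "dz": -220, "roll": 0}, {"dx": 135, "dy": 60, "dz": -220, "roll": 0}]' --gripper 160

```text
t: 4.6
tcp_pos: [0.5521, 0.214, 0.2904]
tcp_rot: [-179.8, -1.3, -2.7]
contact_force: [-0.3, -0.1, -0.3]
grip_width: 0.0319
```

Call:
move_arm --rows '[{"dx": 0, "dy": 0, "dz": 0, "roll": 0}, {"dx": 0, "dy": 0, "dz": 0, "roll": 0}]'

```text
t: 4.8
tcp_pos: [0.5518, 0.214, 0.2902]
tcp_rot: [-179.8, -1.3, -2.7]
contact_force: [0.1, 0.5, -0.2]
grip_width: 0.0319
```

```bash
cat > look.py <<'E'
from h import *
import sys,json
i=eyes.camera_info('wrist'); i={k:np.array(v).tolist() for k,v in i.items()}
snap('wrist',sys.argv[1]+'.png'); json.dump(i,open(sys.argv[1]+'.json','w'))
go(*[float(a) for a in sys.argv[2:]]) if len(sys.argv)>2 else None
E
python3 look.py w2 .56 .22 .28 -2.3; python3 -c "
from h import *
snap('top','top2.png')"
```

```text
dx 8 dy -6 dz 10 roll -0.3 | tcp [0.5512 0.2143 0.2896] [-179.8   -1.2   -2.6] w 0.0318 F [-0.3 -0.3 -0.3] t 4.85
```

View pics/w2.png

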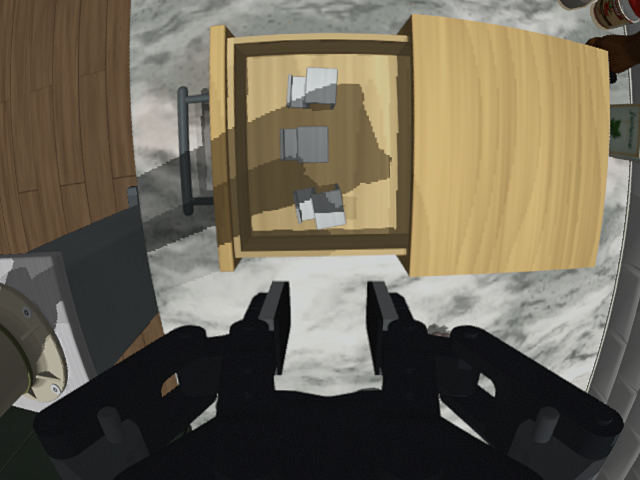

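The wrist view shows three hooks in the drawer, all with lips to the left (the front); crowns are near (321,87), (312,145) and (328,207). The drawer looks fully out.

Run:
```python
from h import *
import json
i=json.load(open('w2.json'))
print('handle',onz('wrist',[[185,90],[187,212]],.074,i).round(4).tolist())
im=cv2.imread('pics/w2.png'); c=im[50:245,230:420]; cv2.imwrite('pics/w2c.png',cv2.resize(c,None,fx=3,fy=3,interpolation=cv2.INTER_CUBIC))
print('top edge',onz('wrist',[[412,30],[411,262]],.108,i).round(4).tolist())
hsv=cv2.cvtColor(im,cv2.COLOR_BGR2HSV)
m=np.zeros(im.shape[:2],np.uint8); m[55:235,270:355]=(hsv[55:235,270:355,1]<60)
n,l,s,ce=cv2.connectedComponentsWithStats(m)
for k in range(1,n):
    if s[k,4]>100:
        P=onz('wrist',np.argwhere(l==k)[:,::-1],.084,i)[:,:2]*1000
        r=cv2.minAreaRect(P.astype(np.float32)); print(s[k],np.round(r[0]),np.round(r[1]),round(r[2],1))
```

```text
handle [[0.4242, 0.3412, 0.074], [0.4159, 0.2199, 0.074]]
top edge [[0.6371, 0.3778, 0.108], [0.6311, 0.1677, 0.108]]
[ 287   67   51   43 1755] [547. 330.] [39. 45.] 84.0
[ 280  126   49   37 1714] [538. 278.] [33. 44.] 86.9
[ 293  183   53   47 1707] [549. 218.] [45. 41.] 8.0
```

View pics/w2c.png

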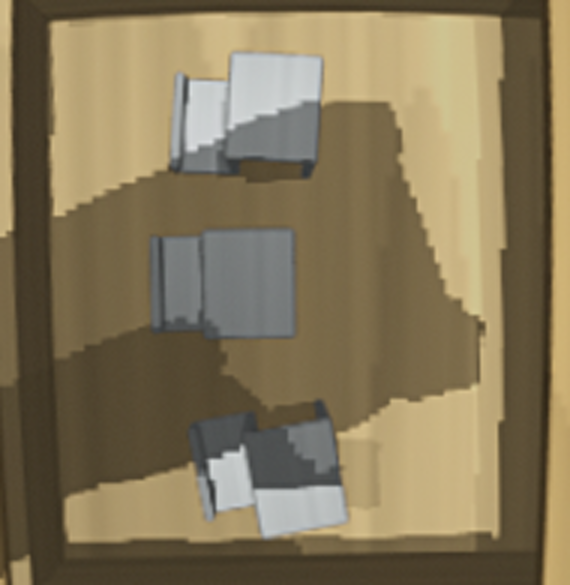

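Run:
```python
from h import *
import json
i=json.load(open('w2.json'))
for q in ([(231,53),(322,56),(316,161),(227,157)],[(203,230),(294,229),(295,338),(204,337)],[(246,433),(332,417),(346,521),(263,537)]):
    P=onz('wrist',np.array(q)/3.+[230,50],.084,i)[:,:2]*1000
    ex=(P[1]-P[0]+P[2]-P[3])/2; ey=(P[0]-P[3]+P[1]-P[2])/2
    print(P.mean(0).round(1),'len',np.linalg.norm(ex).round(1),np.linalg.norm(ey).round(1),'yaw',np.degrees([np.arctan2(ex[1],ex[0]),np.arctan2(-ey[0],ey[1])]).round(1))
P=onz('wrist',[[313.6,143],[313,145]],.084,i);print(P)
```

```text
[556.4 331.3] len 27.2 32.9 yaw [-5.  -5.3]
[546.2 277. ] len 27.7 33.2 yaw [-3.  -2.3]
[558.  216.1] len 26.9 33.4 yaw [8.  5.7]
[[0.5468443  0.27831174 0.084     ]
 [0.54620715 0.27650171 0.084     ]]
```

```bash
python3 -c "
from h import *
go(.558,.216,.16,6.5);go(.558,.216,.064,6.5)"
```

```text
dx 4 dy -1 dz 129 roll -9.1 | tcp [0.5509 0.2146 0.2893] [-179.8   -1.2   -2.6] w 0.032 F [-0.5 -0.  -0.1] t 4.9
dx 2 dy -1 dz 225 roll -9.1 | tcp [0.5509 0.2146 0.2893] [-179.8   -1.2   -2.6] w 0.032 F [-0.5 -0.  -0.1] t 4.9
```

Call:
move_arm --rows '[{"dx": 4, "dy": -1, "dz": 40, "roll": -8}, {"dx": 4, "dy": -1, "dz": 85, "roll": -9.1}, {"dx": 4, "dy": -1, "dz": 129, "roll": -9.1}, {"dx": 3, "dy": -1, "dz": 160, "roll": -9.1}, {"dx": 3, "dy": -1, "dz": 185, "roll": -9.1}, {"dx": 2, "dy": -1, "dz": 205, "roll": -9.1}, {"dx": 2, "dy": -1, "dz": 219, "roll": -9.1}, {"dx": 2, "dy": -1, "dz": 225, "roll": -9.1}, {"dx": 2, "dy": -1, "dz": 225, "roll": -9.1}]' --gripper 100

```text
t: 5.8
tcp_pos: [0.557, 0.2161, 0.0638]
tcp_rot: [180.0, -1.1, 6.5]
contact_force: [0.1, -1.1, -0.2]
grip_width: 0.0519
```

Call:
move_arm --rows '[{"dx": 0, "dy": 0, "dz": 0, "roll": 0}, {"dx": 0, "dy": 0, "dz": 0, "roll": 0}, {"dx": 0, "dy": 0, "dz": 0, "roll": 0}, {"dx": 0, "dy": 0, "dz": 0, "roll": 0}]' --gripper 255

```text
t: 6.2
tcp_pos: [0.5578, 0.2165, 0.0651]
tcp_rot: [-180.0, -1.3, 6.5]
contact_force: [-0.3, 0.1, 6.7]
grip_width: 0.0281
```

Call:
move_arm --rows '[{"dx": 0, "dy": 0, "dz": -15, "roll": 0}, {"dx": 0, "dy": 0, "dz": -40, "roll": 0}, {"dx": 0, "dy": 0, "dz": -80, "roll": 0}, {"dx": 0, "dy": 0, "dz": -120, "roll": 0}, {"dx": 0, "dy": 0, "dz": -160, "roll": 0}, {"dx": 0, "dy": 0, "dz": -200, "roll": 0}, {"dx": 0, "dy": 0, "dz": -200, "roll": 0}]'

```text
t: 6.9
tcp_pos: [0.5559, 0.2162, 0.2727]
tcp_rot: [-179.7, -1.8, 6.5]
contact_force: [0.2, 0.3, -1.4]
grip_width: 0.0276
```

```bash
python3 -c "
from h import *
go(.55,-.10,.28,-3)"
```

```text
dx -41 dy 313 dz -10 roll 9.5 | tcp [0.5559 0.2162 0.2727] [-179.7   -1.8    6.5] w 0.0276 F [ 0.2  0.3 -1.4] t 6.9
```

Call:
move_arm --rows '[{"dx": -20, "dy": 45, "dz": -10, "roll": 5}, {"dx": -40, "dy": 90, "dz": -15, "roll": 9.5}, {"dx": -60, "dy": 140, "dz": -20, "roll": 9.5}, {"dx": -80, "dy": 190, "dz": -20, "roll": 9.5}, {"dx": -90, "dy": 240, "dz": -20, "roll": 9.5}, {"dx": -90, "dy": 290, "dz": -20, "roll": 9.5}, {"dx": -92, "dy": 340, "dz": -20, "roll": 9.5}, {"dx": -94, "dy": 368, "dz": -20, "roll": 9.5}, {"dx": -94, "dy": 368, "dz": -20, "roll": 9.5}, {"dx": -94, "dy": 368, "dz": -20, "roll": 9.5}]'

```text
t: 7.9
tcp_pos: [0.503, -0.1613, 0.2881]
tcp_rot: [-179.4, -1.7, -3.2]
contact_force: [-0.9, -0.1, -1.5]
grip_width: 0.028
```

Call:
move_arm --rows '[{"dx": 0, "dy": 0, "dz": 0, "roll": 0}, {"dx": 0, "dy": 0, "dz": 0, "roll": 0}]'

```text
t: 8.1
tcp_pos: [0.5032, -0.1598, 0.288]
tcp_rot: [-179.4, -1.7, -3.0]
contact_force: [-0.6, 0.5, -1.1]
grip_width: 0.0282
```

```bash
python3 look.py w3 .5 -.16 .29 -3
```

```text
dx -3 dy 0 dz -2 roll -0.0 | tcp [ 0.5032 -0.1599  0.2881] [-179.4   -1.7   -3. ] w 0.0283 F [-0.7 -0.4 -1.4] t 8.15
```

View pics/w3.png

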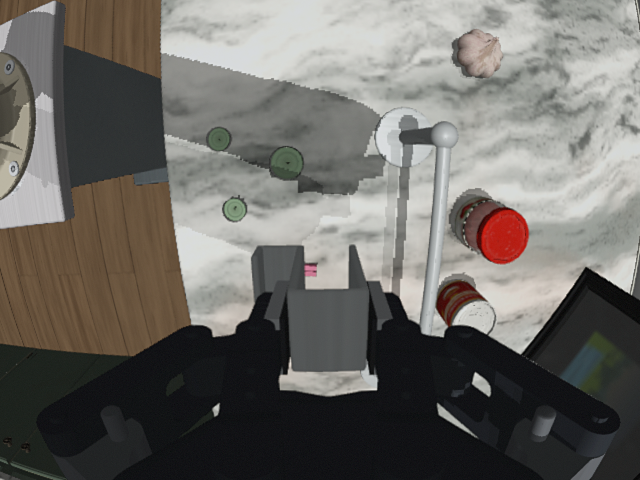

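The wrist view shows the hook held, lip to the left. The bar runs from the ball at (444,134) to about (428,332). The large tea light is at (287,162).

Run:
```python
from h import *
import json
i=json.load(open('w3.json'))
im=cv2.imread('pics/w3.png'); g=cv2.cvtColor(im,cv2.COLOR_BGR2GRAY).astype(int)
for r in (170,215,260,310): print(r,g[r,420:460].tolist())
print(onz('wrist',[[444,134],[436,240],[428,332]],.14,i).round(4).tolist())
print('top',onz('top',[[361.4,234.9],[476.1,246.9]],.14).round(4).tolist())
print('tea',onz('wrist',[[287,162]],.015,i).round(4).tolist(),'crown',onz('wrist',[[289,290],[367,290],[367,371],[289,371]],.310,i).round(4).tolist())
```

```text
170 [192, 190, 189, 187, 188, 189, 191, 191, 192, 193, 192, 190, 191, 193, 171, 99, 115, 141, 156, 166, 175, 185, 211, 206, 200, 195, 188, 180, 168, 170, 185, 189, 186, 185, 182, 179, 176, 174, 174, 175]
215 [175, 175, 176, 177, 179, 180, 179, 177, 172, 171, 162, 119, 99, 128, 150, 162, 170, 180, 196, 216, 213, 201, 190, 183, 174, 157, 154, 161, 138, 82, 74, 80, 86, 86, 85, 76, 63, 69, 77, 65]
260 [187, 187, 187, 185, 185, 185, 161, 102, 111, 139, 156, 166, 175, 185, 203, 192, 195, 192, 187, 179, 163, 146, 144, 147, 149, 150, 148, 148, 148, 150, 150, 148, 147, 145, 142, 140, 141, 141, 142, 146]
310 [188, 131, 114, 142, 158, 169, 177, 186, 194, 197, 194, 189, 182, 171, 162, 185, 165, 87, 31, 24, 29, 32, 39, 31, 35, 68, 74, 70, 58, 50, 61, 61, 48, 36, 36, 55, 68, 69, 66, 104]
[[0.6034, -0.09, 0.14], [0.5964, -0.1762, 0.14], [0.5929, -0.2617, 0.14]]
top [[0.6023, -0.0908, 0.14], [0.5788, -0.3919, 0.14]]
tea [[0.4695, -0.113, 0.015]] crown [[0.4908, -0.1419, 0.31], [0.5168, -0.1436, 0.31], [0.5165, -0.1766, 0.31], [0.4877, -0.1745, 0.31]]
```

```bash
python3 -c "
from h import *
go(.5845,-.321,.225,-4.5)
go(.5845,-.321,.131,-4.5)"
```

```text
dx 88 dy 157 dz 64 roll 1.5 | tcp [ 0.5032 -0.1599  0.2881] [-179.4   -1.7   -3. ] w 0.0283 F [-0.7 -0.4 -1.4] t 8.15
dx 85 dy 158 dz 158 roll 1.5 | tcp [ 0.5032 -0.1599  0.2881] [-179.4   -1.7   -3. ] w 0.0283 F [-0.7 -0.4 -1.4] t 8.15
```

Call:
move_arm --rows '[{"dx": 25, "dy": 40, "dz": 0, "roll": 1.5}, {"dx": 50, "dy": 85, "dz": 20, "roll": 1.5}, {"dx": 75, "dy": 130, "dz": 40, "roll": 1.5}, {"dx": 88, "dy": 157, "dz": 64, "roll": 1.5}, {"dx": 88, "dy": 157, "dz": 64, "roll": 1.5}, {"dx": 88, "dy": 157, "dz": 64, "roll": 1.5}]'

```text
t: 8.75
tcp_pos: [0.5845, -0.3207, 0.2233]
tcp_rot: [-179.3, -1.5, -4.6]
contact_force: [0.6, -0.4, 0.3]
grip_width: 0.0278
```

```bash
python3 -c "
from h import *
go(.5845,-.321,.165,-4.5)
go(.5845,-.321,.131,-4.5)"
```

```text
dx -1 dy 1 dz 58 roll -0.1 | tcp [ 0.5845 -0.3207  0.2233] [-179.3   -1.5   -4.6] w 0.0278 F [ 0.6 -0.4  0.3] t 8.75
dx -2 dy 1 dz 92 roll -0.1 | tcp [ 0.5845 -0.3207  0.2233] [-179.3   -1.5   -4.6] w 0.0278 F [ 0.6 -0.4  0.3] t 8.75
```

Call:
move_arm --rows '[{"dx": 0, "dy": 0, "dz": 20, "roll": 0}, {"dx": -1, "dy": 0, "dz": 35, "roll": 0}, {"dx": -1, "dy": 0, "dz": 48, "roll": 0}, {"dx": -1, "dy": 0, "dz": 58, "roll": 0}, {"dx": -1, "dy": 0, "dz": 68, "roll": 0}, {"dx": -2, "dy": 0, "dz": 78, "roll": 0}, {"dx": -2, "dy": 0, "dz": 86, "roll": 0}, {"dx": -2, "dy": 0, "dz": 91, "roll": 0}, {"dx": -2, "dy": 0, "dz": 92, "roll": 0}]'

```text
t: 9.65
tcp_pos: [0.5848, -0.3196, 0.1307]
tcp_rot: [-179.3, -1.5, -4.6]
contact_force: [0.2, -1.2, -0.4]
grip_width: 0.0277
```

Call:
move_arm --rows '[{"dx": 0, "dy": 0, "dz": 0, "roll": 0}, {"dx": 0, "dy": 0, "dz": 0, "roll": 0}, {"dx": 0, "dy": 0, "dz": 0, "roll": 0}, {"dx": 0, "dy": 0, "dz": -20, "roll": 0}, {"dx": 0, "dy": 0, "dz": -60, "roll": 0}, {"dx": 0, "dy": 0, "dz": -100, "roll": 0}, {"dx": 0, "dy": 0, "dz": -140, "roll": 0}, {"dx": 0, "dy": 0, "dz": -140, "roll": 0}]' --gripper 110

```text
t: 10.45
tcp_pos: [0.5824, -0.3231, 0.2779]
tcp_rot: [-179.6, -2.0, -4.6]
contact_force: [-0.4, -0.9, 0.5]
grip_width: 0.0486
```

```bash
python3 -c "
from h import *
im=snap('scene','s1.png')
top=snap('top','t1.png')
a=cv2.resize(im[200:380,300:520],None,fx=2,fy=2,interpolation=cv2.INTER_CUBIC); b=cv2.resize(top[190:340,190:500],None,fx=2.4,fy=2.4,interpolation=cv2.INTER_CUBIC)[:360,:360*2]
c=np.hstack([a,cv2.resize(b,(360,360)) if 0 else b[:, -360:]]); cv2.imwrite('pics/c1.png',c[:,:,::-1])
go(.546,.277,.25,-2.8)"
```

```text
dx -84 dy -594 dz 26 roll -1.8 | tcp [ 0.5814 -0.3215  0.2721] [-179.4   -1.6   -4.6] w 0.0486 F [ 0.2  1.2 -0.7] t 10.55
```

View pics/c1.png

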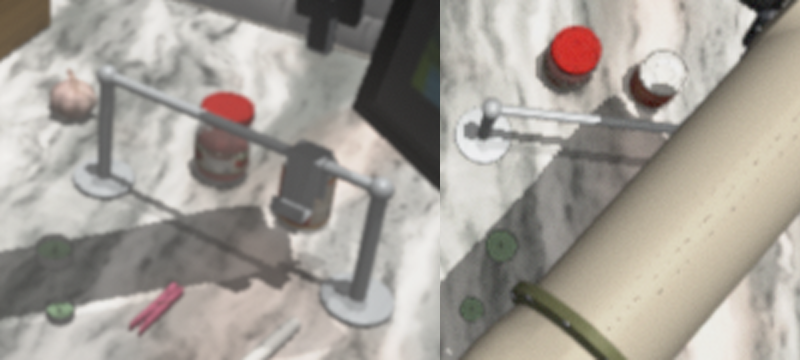

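The hook hangs over the bar with its lip to the front (about (305,175) in the left crop). Next is the middle hook.

Call:
move_arm --rows '[{"dx": -20, "dy": -45, "dz": 0, "roll": -1.8}, {"dx": -40, "dy": -95, "dz": 5, "roll": -1.8}, {"dx": -60, "dy": -145, "dz": 5, "roll": -1.8}, {"dx": -65, "dy": -195, "dz": 10, "roll": -1.8}, {"dx": -70, "dy": -245, "dz": 10, "roll": -1.8}, {"dx": -75, "dy": -295, "dz": 10, "roll": -1.8}, {"dx": -78, "dy": -345, "dz": 15, "roll": -1.8}, {"dx": -80, "dy": -395, "dz": 15, "roll": -1.8}, {"dx": -80, "dy": -445, "dz": 20, "roll": -1.8}, {"dx": -82, "dy": -495, "dz": 20, "roll": -1.8}]' --gripper 100

```text
t: 11.55
tcp_pos: [0.5381, 0.1717, 0.2534]
tcp_rot: [-179.5, -1.5, -2.7]
contact_force: [0.4, -0.6, 1.3]
grip_width: 0.0521
```

```bash
python3 -c "
from h import *
go(.5462,.277,.16,-2.6);go(.5462,.277,.064,-2.6)"
```

```text
dx 1 dy -105 dz 94 roll -0.1 | tcp [0.5381 0.1717 0.2534] [-179.5   -1.5   -2.7] w 0.0521 F [ 0.4 -0.6  1.3] t 11.55
dx -2 dy -104 dz 190 roll -0.1 | tcp [0.5381 0.1717 0.2534] [-179.5   -1.5   -2.7] w 0.0521 F [ 0.4 -0.6  1.3] t 11.55
```

Call:
move_arm --rows '[{"dx": 1, "dy": -45, "dz": 30, "roll": 0}, {"dx": 1, "dy": -85, "dz": 60, "roll": 0}, {"dx": 1, "dy": -105, "dz": 94, "roll": 0}, {"dx": 0, "dy": -105, "dz": 120, "roll": 0}, {"dx": -1, "dy": -104, "dz": 145, "roll": 0}, {"dx": -2, "dy": -104, "dz": 168, "roll": 0}, {"dx": -2, "dy": -104, "dz": 182, "roll": 0}, {"dx": -2, "dy": -104, "dz": 190, "roll": 0}, {"dx": -2, "dy": -104, "dz": 190, "roll": 0}]'

```text
t: 12.45
tcp_pos: [0.5456, 0.2768, 0.0632]
tcp_rot: [-179.6, -1.4, -2.7]
contact_force: [0.7, -0.1, 0.0]
grip_width: 0.0514
```

Call:
move_arm --rows '[{"dx": 0, "dy": 0, "dz": 0, "roll": 0}, {"dx": 0, "dy": 0, "dz": 0, "roll": 0}, {"dx": 0, "dy": 0, "dz": 0, "roll": 0}, {"dx": 0, "dy": 0, "dz": 0, "roll": 0}]' --gripper 255

```text
t: 12.85
tcp_pos: [0.5465, 0.2771, 0.0645]
tcp_rot: [-179.5, -1.6, -2.8]
contact_force: [1.3, -1.4, 6.0]
grip_width: 0.0283
```

Call:
move_arm --rows '[{"dx": 0, "dy": 0, "dz": -15, "roll": 0}, {"dx": 0, "dy": 0, "dz": -40, "roll": 0}, {"dx": 0, "dy": 0, "dz": -80, "roll": 0}, {"dx": 0, "dy": 0, "dz": -120, "roll": 0}, {"dx": 0, "dy": 40, "dz": -160, "roll": 0}, {"dx": 0, "dy": 80, "dz": -185, "roll": 0}, {"dx": -10, "dy": 130, "dz": -185, "roll": 0}, {"dx": -10, "dy": 180, "dz": -185, "roll": 0}, {"dx": -10, "dy": 230, "dz": -185, "roll": 0}, {"dx": 0, "dy": 280, "dz": -185, "roll": 0}]'

```text
t: 13.85
tcp_pos: [0.5262, -0.0012, 0.2481]
tcp_rot: [-179.4, -1.6, -2.8]
contact_force: [1.5, -0.1, 0.1]
grip_width: 0.0283
```

```bash
python3 -c "
from h import *
go(.5908,-.2413,.225,-4.5)
go(.5908,-.2413,.131,-4.5)"
```

```text
dx 75 dy 237 dz 23 roll 1.7 | tcp [ 0.5262 -0.0012  0.2481] [-179.4   -1.6   -2.8] w 0.0283 F [ 1.5 -0.1  0.1] t 13.85
dx 73 dy 238 dz 117 roll 1.7 | tcp [ 0.5262 -0.0012  0.2481] [-179.4   -1.6   -2.8] w 0.0283 F [ 1.5 -0.1  0.1] t 13.85
```

Call:
move_arm --rows '[{"dx": 10, "dy": 45, "dz": 5, "roll": 1.7}, {"dx": 25, "dy": 95, "dz": 10, "roll": 1.7}, {"dx": 45, "dy": 145, "dz": 15, "roll": 1.7}, {"dx": 65, "dy": 195, "dz": 20, "roll": 1.7}, {"dx": 75, "dy": 230, "dz": 23, "roll": 1.7}, {"dx": 75, "dy": 237, "dz": 23, "roll": 1.7}, {"dx": 75, "dy": 237, "dz": 23, "roll": 1.7}]'

```text
t: 14.55
tcp_pos: [0.5893, -0.244, 0.2248]
tcp_rot: [-179.4, -1.5, -4.7]
contact_force: [0.2, -0.1, -0.1]
grip_width: 0.028
```

```bash
python3 -c "
from h import *
go(.5908,-.2413,.131,-4.5)"
```

```text
dx -1 dy -2 dz 94 roll -0.2 | tcp [ 0.5893 -0.244   0.2248] [-179.4   -1.5   -4.7] w 0.028 F [ 0.2 -0.1 -0.1] t 14.55
```

Call:
move_arm --rows '[{"dx": 1, "dy": -1, "dz": 20, "roll": 0}, {"dx": 0, "dy": -2, "dz": 36, "roll": 0}, {"dx": 0, "dy": -2, "dz": 50, "roll": 0}, {"dx": 0, "dy": -2, "dz": 60, "roll": 0}, {"dx": 0, "dy": -2, "dz": 70, "roll": 0}, {"dx": -1, "dy": -2, "dz": 80, "roll": 0}, {"dx": -1, "dy": -2, "dz": 88, "roll": 0}, {"dx": -1, "dy": -2, "dz": 93, "roll": 0}, {"dx": -1, "dy": -2, "dz": 94, "roll": 0}]'

```text
t: 15.45
tcp_pos: [0.5908, -0.241, 0.1302]
tcp_rot: [-179.4, -1.5, -4.7]
contact_force: [-1.6, 0.9, -0.7]
grip_width: 0.0279
```

Call:
move_arm --rows '[{"dx": 0, "dy": 0, "dz": 0, "roll": 0}, {"dx": 0, "dy": 0, "dz": 0, "roll": 0}, {"dx": 0, "dy": 0, "dz": 0, "roll": 0}, {"dx": 0, "dy": 0, "dz": -20, "roll": 0}, {"dx": 0, "dy": 0, "dz": -60, "roll": 0}, {"dx": 0, "dy": 0, "dz": -100, "roll": 0}, {"dx": 0, "dy": -40, "dz": -130, "roll": -2}, {"dx": -20, "dy": -80, "dz": -140, "roll": -2}, {"dx": -30, "dy": -130, "dz": -140, "roll": -2}, {"dx": -40, "dy": -180, "dz": -140, "roll": -2}]' --gripper 105

```text
t: 16.45
tcp_pos: [0.5619, -0.0606, 0.2721]
tcp_rot: [-179.4, -1.6, -2.8]
contact_force: [1.1, 1.2, -0.0]
grip_width: 0.0505
```

```bash
python3 -c "
from h import *
go(.5564,.331,.25,-5)"
```

```text
dx -25 dy -391 dz 26 roll 2.2 | tcp [ 0.5619 -0.0606  0.2721] [-179.4   -1.6   -2.8] w 0.0505 F [ 1.1  1.2 -0. ] t 16.45
```

Call:
move_arm --rows '[{"dx": -10, "dy": -45, "dz": 5, "roll": 2.2}, {"dx": -15, "dy": -95, "dz": 10, "roll": 2.2}, {"dx": -20, "dy": -145, "dz": 15, "roll": 2.2}, {"dx": -25, "dy": -195, "dz": 20, "roll": 2.2}, {"dx": -25, "dy": -245, "dz": 26, "roll": 2.2}, {"dx": -25, "dy": -295, "dz": 26, "roll": 2.2}, {"dx": -25, "dy": -345, "dz": 26, "roll": 2.2}, {"dx": -25, "dy": -391, "dz": 26, "roll": 2.2}, {"dx": -25, "dy": -391, "dz": 26, "roll": 2.2}]' --gripper 100

```text
t: 17.35
tcp_pos: [0.5538, 0.3409, 0.2481]
tcp_rot: [-179.2, -1.5, -4.3]
contact_force: [-1.2, -0.1, -1.1]
grip_width: 0.052
```

```bash
python3 -c "
from h import *
go(.5564,.331,.16,-5);go(.5564,.331,.064,-5)"
```

```text
dx 1 dy 11 dz 88 roll 0.7 | tcp [0.5538 0.3409 0.2481] [-179.2   -1.5   -4.3] w 0.052 F [-1.2 -0.1 -1.1] t 17.35
dx -1 dy 12 dz 184 roll 0.7 | tcp [0.5538 0.3409 0.2481] [-179.2   -1.5   -4.3] w 0.052 F [-1.2 -0.1 -1.1] t 17.35
```

Call:
move_arm --rows '[{"dx": 1, "dy": 8, "dz": 40, "roll": 0.7}, {"dx": 1, "dy": 11, "dz": 88, "roll": 0.7}, {"dx": 0, "dy": 11, "dz": 115, "roll": 0.7}, {"dx": 0, "dy": 11, "dz": 140, "roll": 0.7}, {"dx": -1, "dy": 12, "dz": 162, "roll": 0.7}, {"dx": -1, "dy": 12, "dz": 177, "roll": 0.7}, {"dx": -1, "dy": 12, "dz": 184, "roll": 0.7}, {"dx": -1, "dy": 12, "dz": 184, "roll": 0.7}]'

```text
t: 18.15
tcp_pos: [0.5566, 0.3311, 0.0636]
tcp_rot: [-179.2, -1.4, -5.0]
contact_force: [0.6, -1.1, 0.9]
grip_width: 0.0517
```

Call:
move_arm --rows '[{"dx": 0, "dy": 0, "dz": 0, "roll": 0}, {"dx": 0, "dy": 0, "dz": 0, "roll": 0}, {"dx": 0, "dy": 0, "dz": 0, "roll": 0}, {"dx": 0, "dy": 0, "dz": 0, "roll": 0}]' --gripper 255

```text
t: 18.55
tcp_pos: [0.5576, 0.3315, 0.0652]
tcp_rot: [-179.1, -1.5, -5.0]
contact_force: [0.1, -0.9, 5.3]
grip_width: 0.028
```

Call:
move_arm --rows '[{"dx": 0, "dy": 0, "dz": -15, "roll": 0}, {"dx": 0, "dy": 0, "dz": -40, "roll": 0}, {"dx": 0, "dy": 0, "dz": -80, "roll": 0}, {"dx": 0, "dy": 0, "dz": -120, "roll": 0}, {"dx": 0, "dy": 40, "dz": -160, "roll": 0}, {"dx": 0, "dy": 85, "dz": -185, "roll": 0}, {"dx": -10, "dy": 135, "dz": -185, "roll": 0}, {"dx": -10, "dy": 185, "dz": -185, "roll": 0}, {"dx": -10, "dy": 235, "dz": -185, "roll": 0}, {"dx": 0, "dy": 285, "dz": -185, "roll": 0}]'

```text
t: 19.55
tcp_pos: [0.5257, 0.0518, 0.2471]
tcp_rot: [-179.0, -1.6, -5.0]
contact_force: [1.2, 0.2, -0.5]
grip_width: 0.028
```

```bash
python3 -c "
from h import *
go(.597,-.1615,.225,-4.5)"
```

```text
dx 89 dy 207 dz 21 roll -0.5 | tcp [0.5257 0.0518 0.2471] [-179.    -1.6   -5. ] w 0.028 F [ 1.2  0.2 -0.5] t 19.55
```

Call:
move_arm --rows '[{"dx": 20, "dy": 45, "dz": 5, "roll": -0.5}, {"dx": 40, "dy": 95, "dz": 10, "roll": -0.5}, {"dx": 65, "dy": 145, "dz": 15, "roll": -0.5}, {"dx": 89, "dy": 190, "dz": 20, "roll": -0.5}, {"dx": 89, "dy": 207, "dz": 21, "roll": -0.5}, {"dx": 89, "dy": 207, "dz": 21, "roll": -0.5}, {"dx": 89, "dy": 207, "dz": 21, "roll": -0.5}]'

```text
t: 20.25
tcp_pos: [0.5966, -0.1629, 0.2256]
tcp_rot: [-179.0, -1.6, -4.7]
contact_force: [-0.1, 0.6, -0.4]
grip_width: 0.0282
```

```bash
python3 -c "
from h import *
go(.597,-.1615,.131,-4.5)"
```

```text
dx -2 dy 0 dz 95 roll -0.2 | tcp [ 0.5966 -0.1629  0.2256] [-179.    -1.6   -4.7] w 0.0282 F [-0.1  0.6 -0.4] t 20.25
```

Call:
move_arm --rows '[{"dx": 0, "dy": 0, "dz": 20, "roll": 0}, {"dx": 0, "dy": 0, "dz": 36, "roll": 0}, {"dx": -1, "dy": 0, "dz": 50, "roll": 0}, {"dx": -1, "dy": 0, "dz": 60, "roll": 0}, {"dx": -1, "dy": 0, "dz": 70, "roll": 0}, {"dx": -2, "dy": 0, "dz": 80, "roll": 0}, {"dx": -2, "dy": 0, "dz": 88, "roll": 0}, {"dx": -2, "dy": 0, "dz": 94, "roll": 0}, {"dx": -2, "dy": 0, "dz": 95, "roll": 0}]'

```text
t: 21.15
tcp_pos: [0.5973, -0.1614, 0.1303]
tcp_rot: [-179.0, -1.6, -4.7]
contact_force: [-0.9, -0.2, 0.3]
grip_width: 0.028
```

Call:
move_arm --rows '[{"dx": 0, "dy": 0, "dz": 0, "roll": 0}, {"dx": 0, "dy": 0, "dz": 0, "roll": 0}, {"dx": 0, "dy": 0, "dz": 0, "roll": 0}, {"dx": 0, "dy": 0, "dz": -20, "roll": 0}, {"dx": 0, "dy": 0, "dz": -60, "roll": 0}, {"dx": 0, "dy": 0, "dz": -100, "roll": 0}, {"dx": -30, "dy": -20, "dz": -140, "roll": 0}, {"dx": -70, "dy": -40, "dz": -160, "roll": 0}, {"dx": -100, "dy": -50, "dz": -170, "roll": 0}, {"dx": -100, "dy": -50, "dz": -170, "roll": 0}]' --gripper 80

```text
t: 22.15
tcp_pos: [0.4952, -0.1052, 0.3009]
tcp_rot: [-178.7, -1.8, -4.6]
contact_force: [0.8, 0.6, -0.3]
grip_width: 0.0588
```

Call:
move_arm --rows '[{"dx": 0, "dy": 0, "dz": 0, "roll": 0}, {"dx": 0, "dy": 0, "dz": 0, "roll": 0}]'

```text
t: 22.35
tcp_pos: [0.4955, -0.1054, 0.301]
tcp_rot: [-178.7, -1.8, -4.6]
contact_force: [-0.2, -0.1, 0.0]
grip_width: 0.0582
```

```bash
python3 look.py w4 .5 -.11 .3 -4.5
```

```text
dx 5 dy 4 dz 1 roll -0.1 | tcp [ 0.4955 -0.1056  0.3006] [-178.8   -1.8   -4.6] w 0.0584 F [-0.1  0.1 -0.1] t 22.4
```

View pics/w4.png

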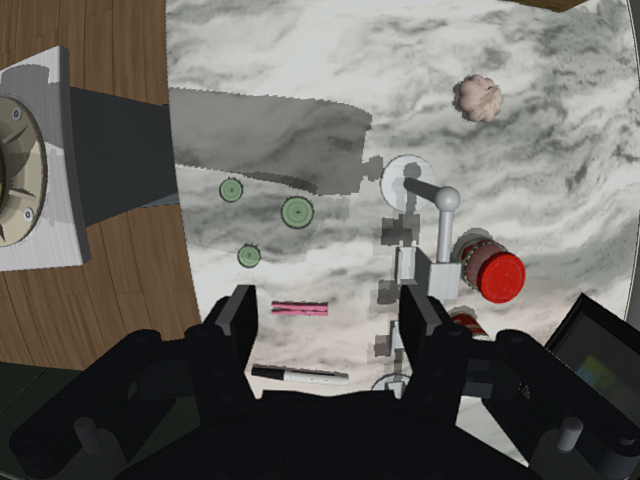

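All three items are visible: the large tea light at (297,212), the clip (272-327,309), the pen from (252,371) to (348,378). The hooks hang with lips in front.

Run:
```python
from h import *
import json
i=json.load(open('w4.json'))
im=cv2.imread('pics/w4.png'); hsv=cv2.cvtColor(im,cv2.COLOR_BGR2HSV); H,S,V=cv2.split(hsv)
def f(m,x0,x1,y0,y1,z,n):
    M=np.zeros_like(m);M[y0:y1,x0:x1]=m[y0:y1,x0:x1]
    k,l,s,ce=cv2.connectedComponentsWithStats(M.astype(np.uint8)); b=1+np.argmax(s[1:,4])
    P=onz('wrist',np.argwhere(l==b)[:,::-1],z,i)[:,:2]*1000; r=cv2.minAreaRect(P.astype(np.float32)); print(n,s[b],np.round(r[0],1),np.round(r[1]),round(r[2],1))
f((H>40)&(H<90)&(S>45),270,330,185,240,.015,'tea')
f((H>150)&(S>70),255,345,290,325,.008,'clip')
f((V<70),245,300,360,390,.010,'cap')
print(onz('wrist',[[252,370],[348,377]],.008,i).round(4).tolist())
go(.468,-.113,.10,-4.5);go(.468,-.113,.016,-4.5)
```

```text
tea [282 197  31  30 699] [ 468.5 -112.5] [34. 35.] 39.6
clip [272 302  56  13 605] [ 458.6 -237.5] [16. 70.] 83.6
cap [252 365  33  15 314] [ 404.3 -329.8] [18. 44.] 74.9
[[0.3824, -0.327, 0.008], [0.5139, -0.3498, 0.008]]
dx -33 dy 14 dz 199 roll -0.1 | tcp [ 0.4955 -0.1056  0.3006] [-178.8   -1.8   -4.6] w 0.0584 F [-0.1  0.1 -0.1] t 22.4
dx -36 dy 16 dz 283 roll -0.1 | tcp [ 0.4955 -0.1056  0.3006] [-178.8   -1.8   -4.6] w 0.0584 F [-0.1  0.1 -0.1] t 22.4
```

Call:
move_arm --rows '[{"dx": -15, "dy": 7, "dz": 45, "roll": 0}, {"dx": -30, "dy": 14, "dz": 95, "roll": 0}, {"dx": -33, "dy": 14, "dz": 145, "roll": 0}, {"dx": -33, "dy": 14, "dz": 199, "roll": 0}, {"dx": -34, "dy": 15, "dz": 230, "roll": 0}, {"dx": -35, "dy": 15, "dz": 255, "roll": 0}, {"dx": -36, "dy": 16, "dz": 273, "roll": 0}, {"dx": -36, "dy": 16, "dz": 282, "roll": 0}, {"dx": -36, "dy": 16, "dz": 285, "roll": 0}, {"dx": -36, "dy": 16, "dz": 285, "roll": 0}]'

```text
t: 23.4
tcp_pos: [0.468, -0.1138, 0.0143]
tcp_rot: [-178.8, -1.8, -4.7]
contact_force: [0.1, 0.3, -0.7]
grip_width: 0.0588
```

Call:
move_arm --rows '[{"dx": 0, "dy": 0, "dz": 0, "roll": 0}, {"dx": 0, "dy": 0, "dz": 0, "roll": 0}, {"dx": 0, "dy": 0, "dz": 0, "roll": 0}, {"dx": 0, "dy": 0, "dz": 0, "roll": 0}]' --gripper 255

```text
t: 23.8
tcp_pos: [0.4688, -0.1141, 0.0155]
tcp_rot: [-178.8, -1.9, -4.7]
contact_force: [-2.1, -0.4, 6.1]
grip_width: 0.036
```

Call:
move_arm --rows '[{"dx": 0, "dy": 0, "dz": -15, "roll": 0}, {"dx": 0, "dy": 0, "dz": -50, "roll": 0}, {"dx": 0, "dy": -10, "dz": -100, "roll": 0}, {"dx": 0, "dy": -50, "dz": -150, "roll": 0}, {"dx": 15, "dy": -100, "dz": -190, "roll": 0}, {"dx": 30, "dy": -150, "dz": -190, "roll": 0}, {"dx": 40, "dy": -200, "dz": -190, "roll": 0}, {"dx": 50, "dy": -250, "dz": -190, "roll": 0}, {"dx": 60, "dy": -300, "dz": -190, "roll": 0}, {"dx": 70, "dy": -350, "dz": -190, "roll": 0}]'

```text
t: 24.8
tcp_pos: [0.5521, 0.1983, 0.2151]
tcp_rot: [-178.7, -1.9, -4.7]
contact_force: [0.3, -0.6, 0.3]
grip_width: 0.0358
```

```bash
python3 -c "
from h import *
go(.580,.320,.17,-3);go(.580,.320,.047,-3)"
```

```text
dx 16 dy -123 dz 48 roll -1.7 | tcp [0.5521 0.1983 0.2151] [-178.7   -1.9   -4.7] w 0.0358 F [ 0.3 -0.6  0.3] t 24.8
dx 12 dy -120 dz 171 roll -1.7 | tcp [0.5521 0.1983 0.2151] [-178.7   -1.9   -4.7] w 0.0358 F [ 0.3 -0.6  0.3] t 24.8
```

Call:
move_arm --rows '[{"dx": 16, "dy": -45, "dz": 15, "roll": -1.7}, {"dx": 16, "dy": -90, "dz": 30, "roll": -1.7}, {"dx": 16, "dy": -123, "dz": 48, "roll": -1.7}, {"dx": 15, "dy": -122, "dz": 85, "roll": -1.7}, {"dx": 14, "dy": -121, "dz": 120, "roll": -1.7}, {"dx": 13, "dy": -120, "dz": 145, "roll": -1.7}, {"dx": 12, "dy": -120, "dz": 163, "roll": -1.7}, {"dx": 12, "dy": -120, "dz": 172, "roll": -1.7}, {"dx": 12, "dy": -120, "dz": 173, "roll": -1.7}]'

```text
t: 25.7
tcp_pos: [0.5793, 0.3204, 0.0447]
tcp_rot: [-178.8, -1.9, -2.9]
contact_force: [0.8, 0.1, 0.3]
grip_width: 0.036
```

Call:
move_arm --rows '[{"dx": 0, "dy": 0, "dz": 0, "roll": 0}, {"dx": 0, "dy": 0, "dz": 0, "roll": 0}, {"dx": 0, "dy": 0, "dz": 0, "roll": 0}, {"dx": 0, "dy": 0, "dz": -20, "roll": 0}, {"dx": 0, "dy": 0, "dz": -60, "roll": 0}, {"dx": 0, "dy": 0, "dz": -110, "roll": 0}, {"dx": 0, "dy": 20, "dz": -160, "roll": 8}, {"dx": -10, "dy": 65, "dz": -190, "roll": 16}, {"dx": -20, "dy": 110, "dz": -190, "roll": 24}, {"dx": -30, "dy": 155, "dz": -190, "roll": 32}]' --gripper 95

```text
t: 26.7
tcp_pos: [0.5359, 0.1617, 0.2335]
tcp_rot: [-177.6, -1.1, -35.3]
contact_force: [0.6, -0.6, 0.3]
grip_width: 0.0532
```

```bash
python3 -c "
from h import *
go(.459,-.2,.2,-96.4)"
```

```text
dx 145 dy 341 dz 22 roll 61.1 | tcp [0.5359 0.1617 0.2335] [-177.6   -1.1  -35.3] w 0.0532 F [ 0.6 -0.6  0.3] t 26.7
```

Call:
move_arm --rows '[{"dx": 18, "dy": 42, "dz": 0, "roll": 8}, {"dx": 36, "dy": 84, "dz": 0, "roll": 16}, {"dx": 54, "dy": 126, "dz": 0, "roll": 24}, {"dx": 72, "dy": 168, "dz": 0, "roll": 32}, {"dx": 90, "dy": 210, "dz": 0, "roll": 40}, {"dx": 108, "dy": 252, "dz": 0, "roll": 48}, {"dx": 126, "dy": 294, "dz": 10, "roll": 56}, {"dx": 145, "dy": 341, "dz": 22, "roll": 61.1}, {"dx": 145, "dy": 341, "dz": 22, "roll": 61.1}, {"dx": 145, "dy": 341, "dz": 22, "roll": 61.1}]'

```text
t: 27.7
tcp_pos: [0.4579, -0.2025, 0.2013]
tcp_rot: [-177.8, 1.6, -96.6]
contact_force: [0.4, 0.4, -0.2]
grip_width: 0.0537
```

Call:
move_arm --rows '[{"dx": 0, "dy": 0, "dz": 0, "roll": 0}, {"dx": 0, "dy": 0, "dz": 0, "roll": 0}]' --gripper 140

```text
t: 27.9
tcp_pos: [0.4587, -0.2015, 0.202]
tcp_rot: [-177.7, 1.6, -96.5]
contact_force: [0.0, -0.5, -1.0]
grip_width: 0.0384
```

```bash
python3 look.py w5 .4586 -.2375 .1 -96.4;  python3 - <<'E'
from h import *
import json
i=json.load(open('w5.json'))
im=cv2.imread('pics/w5.png'); H,S,V=cv2.split(cv2.cvtColor(im,cv2.COLOR_BGR2HSV))
m=((H>150)&(H<175)&(S>70)).astype(np.uint8)
k,l,s,ce=cv2.connectedComponentsWithStats(m)
for b in range(1,k):
    if s[b,4]>150:
        P=onz('wrist',np.argwhere(l==b)[:,::-1],.008,i)[:,:2]*1000; r=cv2.minAreaRect(P.astype(np.float32)); print(s[b],np.round(r[0],1),np.round(r[1]),round(r[2],1))
E
```

```text
dx 39 dy 0 dz 101 roll -0.1 | tcp [ 0.4587 -0.2012  0.2018] [-177.7    1.6  -96.5] w 0.0385 F [ 0.1  1.  -0.3] t 27.95
[366 179  17  79 896] [ 457.9 -237.6] [14. 72.] 83.3
```

```bash
python3 -c "
from h import *
go(.458,-.2376,.06,-96.6);go(.458,-.2376,.013,-96.6)"
```

```text
dx 40 dy 2 dz 141 roll 0.1 | tcp [ 0.4587 -0.2012  0.2018] [-177.7    1.6  -96.5] w 0.0385 F [ 0.1  1.  -0.3] t 27.95
dx 41 dy 4 dz 188 roll 0.1 | tcp [ 0.4587 -0.2012  0.2018] [-177.7    1.6  -96.5] w 0.0385 F [ 0.1  1.  -0.3] t 27.95
```

Call:
move_arm --rows '[{"dx": 30, "dy": 1, "dz": 30, "roll": 0}, {"dx": 40, "dy": 1, "dz": 70, "roll": 0}, {"dx": 40, "dy": 2, "dz": 110, "roll": 0}, {"dx": 40, "dy": 2, "dz": 141, "roll": 0}, {"dx": 41, "dy": 3, "dz": 165, "roll": 0}, {"dx": 41, "dy": 4, "dz": 180, "roll": 0}, {"dx": 41, "dy": 4, "dz": 187, "roll": 0}, {"dx": 41, "dy": 4, "dz": 188, "roll": 0}]'

```text
t: 28.75
tcp_pos: [0.4585, -0.2366, 0.0128]
tcp_rot: [-177.7, 1.6, -96.4]
contact_force: [0.7, -0.5, 0.4]
grip_width: 0.0385
```

Call:
move_arm --rows '[{"dx": 0, "dy": 0, "dz": 0, "roll": 0}, {"dx": 0, "dy": 0, "dz": 0, "roll": 0}, {"dx": 0, "dy": 0, "dz": 0, "roll": 0}]' --gripper 255

```text
t: 29.05
tcp_pos: [0.4595, -0.2368, 0.014]
tcp_rot: [-177.6, 1.6, -96.4]
contact_force: [0.3, 1.0, 7.1]
grip_width: 0.0138
```

Call:
move_arm --rows '[{"dx": 0, "dy": 0, "dz": -15, "roll": 0}, {"dx": 0, "dy": 0, "dz": -50, "roll": 0}, {"dx": 0, "dy": 0, "dz": -100, "roll": 0}, {"dx": 0, "dy": 0, "dz": -150, "roll": 0}, {"dx": 0, "dy": 0, "dz": -200, "roll": 0}, {"dx": -40, "dy": 0, "dz": -205, "roll": -8}, {"dx": -85, "dy": 0, "dz": -205, "roll": -16}, {"dx": -130, "dy": 0, "dz": -205, "roll": -24}, {"dx": -175, "dy": -5, "dz": -205, "roll": -32}, {"dx": -220, "dy": -10, "dz": -205, "roll": -40}]'

```text
t: 30.05
tcp_pos: [0.4846, -0.0228, 0.2266]
tcp_rot: [-177.0, -0.2, -56.1]
contact_force: [0.7, -0.7, -0.7]
grip_width: 0.0133
```

```bash
python3 -c "
from h import *
go(.57,.236,.2,-3)"
```

```text
dx -167 dy -213 dz 37 roll -53.1 | tcp [ 0.4846 -0.0228  0.2266] [-177.    -0.2  -56.1] w 0.0133 F [ 0.7 -0.7 -0.7] t 30.05
```

Call:
move_arm --rows '[{"dx": -25, "dy": -35, "dz": 0, "roll": -8}, {"dx": -50, "dy": -70, "dz": 0, "roll": -16}, {"dx": -80, "dy": -105, "dz": 5, "roll": -24}, {"dx": -110, "dy": -140, "dz": 10, "roll": -32}, {"dx": -140, "dy": -175, "dz": 15, "roll": -40}, {"dx": -167, "dy": -213, "dz": 25, "roll": -48}, {"dx": -167, "dy": -213, "dz": 37, "roll": -53.1}, {"dx": -167, "dy": -213, "dz": 37, "roll": -53.1}, {"dx": -167, "dy": -213, "dz": 37, "roll": -53.1}]'

```text
t: 30.95
tcp_pos: [0.5701, 0.2336, 0.2013]
tcp_rot: [-178.4, -2.6, -3.4]
contact_force: [0.5, -0.5, 0.3]
grip_width: 0.0135
```

```bash
python3 -c "
from h import *
go(.575,.236,.10,-3);go(.575,.236,.044,-3)"
```

```text
dx 0 dy 0 dz 101 roll -0.4 | tcp [0.5701 0.2336 0.2013] [-178.4   -2.6   -3.4] w 0.0135 F [ 0.5 -0.5  0.3] t 30.95
dx -2 dy 2 dz 157 roll -0.4 | tcp [0.5701 0.2336 0.2013] [-178.4   -2.6   -3.4] w 0.0135 F [ 0.5 -0.5  0.3] t 30.95
```

Call:
move_arm --rows '[{"dx": 0, "dy": 0, "dz": 45, "roll": 0}, {"dx": 0, "dy": 0, "dz": 85, "roll": 0}, {"dx": -1, "dy": 1, "dz": 115, "roll": 0}, {"dx": -1, "dy": 1, "dz": 140, "roll": 0}, {"dx": -2, "dy": 2, "dz": 154, "roll": 0}, {"dx": -2, "dy": 2, "dz": 157, "roll": 0}, {"dx": -2, "dy": 2, "dz": 157, "roll": 0}]'

```text
t: 31.65
tcp_pos: [0.576, 0.2352, 0.0456]
tcp_rot: [-178.4, -2.7, -3.5]
contact_force: [0.1, 0.1, 0.7]
grip_width: 0.0133
```

Call:
move_arm --rows '[{"dx": 0, "dy": 0, "dz": 0, "roll": 0}, {"dx": 0, "dy": 0, "dz": 0, "roll": 0}, {"dx": 0, "dy": 0, "dz": 0, "roll": 0}, {"dx": 0, "dy": 0, "dz": -20, "roll": 0}, {"dx": 0, "dy": 0, "dz": -60, "roll": 0}, {"dx": 0, "dy": 0, "dz": -110, "roll": 0}, {"dx": 0, "dy": 20, "dz": -160, "roll": 8}, {"dx": -15, "dy": 65, "dz": -190, "roll": 16}, {"dx": -30, "dy": 110, "dz": -190, "roll": 24}, {"dx": -45, "dy": 155, "dz": -190, "roll": 32}]' --gripper 150

```text
t: 32.65
tcp_pos: [0.5141, 0.0793, 0.2305]
tcp_rot: [-177.0, -1.5, -35.8]
contact_force: [0.3, -0.3, 1.1]
grip_width: 0.0353
```

```bash
python3 -c "
from h import *
go(.448,-.30,.2,-99)"
```

```text
dx 167 dy 348 dz 17 roll 63.2 | tcp [0.5141 0.0793 0.2305] [-177.    -1.5  -35.8] w 0.0353 F [ 0.3 -0.3  1.1] t 32.65
```

Call:
move_arm --rows '[{"dx": 20, "dy": 42, "dz": 0, "roll": 8}, {"dx": 40, "dy": 84, "dz": 0, "roll": 16}, {"dx": 60, "dy": 126, "dz": 0, "roll": 24}, {"dx": 82, "dy": 170, "dz": 0, "roll": 32}, {"dx": 103, "dy": 214, "dz": 0, "roll": 40}, {"dx": 124, "dy": 258, "dz": 0, "roll": 48}, {"dx": 145, "dy": 302, "dz": 10, "roll": 56}, {"dx": 167, "dy": 348, "dz": 17, "roll": 63}, {"dx": 167, "dy": 348, "dz": 17, "roll": 63}, {"dx": 167, "dy": 348, "dz": 17, "roll": 63}]' --gripper 140

```text
t: 33.65
tcp_pos: [0.4458, -0.3028, 0.1997]
tcp_rot: [-177.4, 1.9, -99.0]
contact_force: [-0.3, 0.7, 0.1]
grip_width: 0.0387
```

Call:
move_arm --rows '[{"dx": 0, "dy": 0, "dz": 0, "roll": 0}, {"dx": 0, "dy": 0, "dz": 0, "roll": 0}]'

```text
t: 33.85
tcp_pos: [0.4468, -0.3013, 0.2]
tcp_rot: [-177.4, 2.0, -98.8]
contact_force: [0.1, -0.2, -0.3]
grip_width: 0.0385
```

```bash
python3 look.py w6 .448 -.338 .1 -99
```

```text
dx 40 dy -2 dz 99 roll 0.2 | tcp [ 0.447  -0.3011  0.2   ] [-177.3    2.   -98.8] w 0.038 F [-0.6 -0.7  0.1] t 33.9
```

View pics/w6.png

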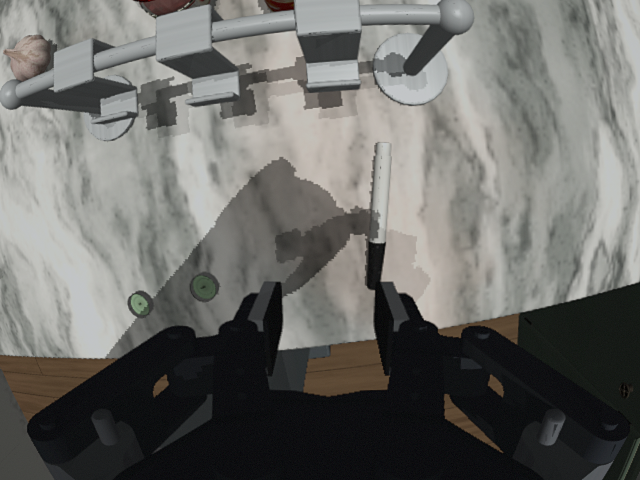

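All three hooks hang on the bar with lips in front. The pen runs from (383,142) to (373,289).

Run:
```python
from h import *
import json
i=json.load(open('w6.json'))
P=onz('wrist',[[383,142],[373.5,289],[380,215],[374,265]],.010,i)
print(P.round(4).tolist(), np.linalg.norm(P[0]-P[1]), P[:2].mean(0), np.degrees(np.arctan2(*(P[0]-P[1])[1::-1])))
c=P[:2].mean(0)
go(c[0],c[1],.06,-99.9);go(c[0],c[1],.013,-99.9)
```

```text
[[0.5134, -0.3537, 0.01], [0.3804, -0.3276, 0.01], [0.4493, -0.3421, 0.01], [0.4038, -0.3308, 0.01]] 0.13557915892751432 [ 0.4468932  -0.34062652  0.01      ] -11.109804587074699
dx 44 dy 0 dz 139 roll 1.1 | tcp [ 0.447  -0.3011  0.2   ] [-177.3    2.   -98.8] w 0.038 F [-0.6 -0.7  0.1] t 33.9
dx 45 dy 3 dz 186 roll 1.1 | tcp [ 0.447  -0.3011  0.2   ] [-177.3    2.   -98.8] w 0.038 F [-0.6 -0.7  0.1] t 33.9
```

Call:
move_arm --rows '[{"dx": 30, "dy": 0, "dz": 30, "roll": 2}, {"dx": 44, "dy": 0, "dz": 70, "roll": 2}, {"dx": 44, "dy": 0, "dz": 110, "roll": 2}, {"dx": 44, "dy": 0, "dz": 139, "roll": 2}, {"dx": 45, "dy": 1, "dz": 163, "roll": 2}, {"dx": 45, "dy": 2, "dz": 178, "roll": 2}, {"dx": 45, "dy": 3, "dz": 184, "roll": 2}, {"dx": 45, "dy": 3, "dz": 185, "roll": 2}]'

```text
t: 34.7
tcp_pos: [0.4469, -0.3395, 0.0138]
tcp_rot: [-177.4, 2.1, -100.7]
contact_force: [-0.2, 0.6, -0.2]
grip_width: 0.0382
```

Call:
move_arm --rows '[{"dx": 0, "dy": 0, "dz": 0, "roll": 0}, {"dx": 0, "dy": 0, "dz": 0, "roll": 0}, {"dx": 0, "dy": 0, "dz": 0, "roll": 0}]' --gripper 255

```text
t: 35.0
tcp_pos: [0.4478, -0.34, 0.0151]
tcp_rot: [-177.3, 2.0, -100.7]
contact_force: [-1.0, 1.7, 7.1]
grip_width: 0.014
```

Call:
move_arm --rows '[{"dx": 0, "dy": 0, "dz": -15, "roll": 0}, {"dx": 0, "dy": 0, "dz": -50, "roll": 0}, {"dx": 0, "dy": 0, "dz": -100, "roll": 0}, {"dx": 0, "dy": 0, "dz": -150, "roll": 0}, {"dx": 0, "dy": 0, "dz": -200, "roll": 0}, {"dx": -40, "dy": 0, "dz": -205, "roll": -8}, {"dx": -85, "dy": 0, "dz": -205, "roll": -16}, {"dx": -130, "dy": 0, "dz": -205, "roll": -24}, {"dx": -175, "dy": -5, "dz": -205, "roll": -32}, {"dx": -220, "dy": -10, "dz": -205, "roll": -40}]'

```text
t: 36.0
tcp_pos: [0.4875, -0.1301, 0.2291]
tcp_rot: [-176.5, -0.2, -60.5]
contact_force: [1.3, 0.3, -0.5]
grip_width: 0.0138
```

```bash
python3 -c "
from h import *
go(.526,.276,.22,-3)"
```

```text
dx -335 dy -232 dz 22 roll -57.5 | tcp [ 0.4875 -0.1301  0.2291] [-176.5   -0.2  -60.5] w 0.0138 F [ 1.3  0.3 -0.5] t 36.0
```

Call:
move_arm --rows '[{"dx": -38, "dy": -26, "dz": 0, "roll": -8}, {"dx": -76, "dy": -52, "dz": 0, "roll": -16}, {"dx": -114, "dy": -78, "dz": 0, "roll": -24}, {"dx": -152, "dy": -104, "dz": 5, "roll": -32}, {"dx": -190, "dy": -131, "dz": 10, "roll": -40}, {"dx": -228, "dy": -158, "dz": 15, "roll": -48}, {"dx": -266, "dy": -185, "dz": 20, "roll": -55}, {"dx": -304, "dy": -211, "dz": 22, "roll": -57.5}, {"dx": -335, "dy": -232, "dz": 22, "roll": -57.5}, {"dx": -335, "dy": -232, "dz": 22, "roll": -57.5}]'

```text
t: 37.0
tcp_pos: [0.5242, 0.2827, 0.2205]
tcp_rot: [-178.2, -3.0, -2.6]
contact_force: [-0.4, -0.3, 0.1]
grip_width: 0.014
```

Call:
move_arm --rows '[{"dx": 0, "dy": 0, "dz": 0, "roll": 0}, {"dx": 0, "dy": 0, "dz": 0, "roll": 0}]'

```text
t: 37.2
tcp_pos: [0.5243, 0.2821, 0.2212]
tcp_rot: [-178.2, -3.1, -2.6]
contact_force: [-0.2, 0.5, 0.1]
grip_width: 0.0141
```

```bash
python3 look.py w7 .526 .276 .1 -2.5; python3 -c "
from h import *
go(.526,.276,.047,-2.5)"
```

```text
dx -5 dy 9 dz 121 roll -0.2 | tcp [0.5244 0.2815 0.2212] [-178.2   -3.1   -2.7] w 0.0138 F [ 0.1 -1.2  0.2] t 37.25
dx -7 dy 11 dz 174 roll -0.2 | tcp [0.5244 0.2815 0.2212] [-178.2   -3.1   -2.7] w 0.0138 F [ 0.1 -1.2  0.2] t 37.25
```

View pics/w7.png

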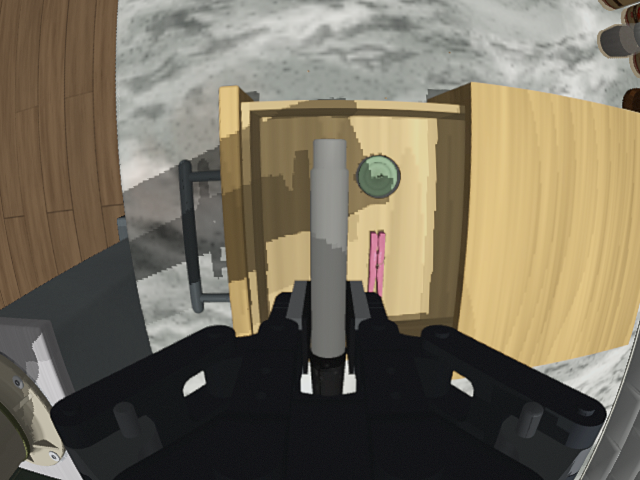

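The tea light at (378,176) and the clip at (377,265) lie in the drawer, with the pen held above free floor in front of them. Now I lower the pen.

Call:
move_arm --rows '[{"dx": -2, "dy": 5, "dz": 45, "roll": 0}, {"dx": -4, "dy": 9, "dz": 85, "roll": 0}, {"dx": -5, "dy": 9, "dz": 121, "roll": 0}, {"dx": -6, "dy": 10, "dz": 150, "roll": 0}, {"dx": -7, "dy": 11, "dz": 168, "roll": 0}, {"dx": -7, "dy": 11, "dz": 174, "roll": 0}, {"dx": -7, "dy": 11, "dz": 174, "roll": 0}]'

```text
t: 37.95
tcp_pos: [0.5266, 0.2748, 0.0469]
tcp_rot: [-178.2, -3.0, -2.8]
contact_force: [-0.0, 0.6, -0.5]
grip_width: 0.014
```

Call:
move_arm --rows '[{"dx": 0, "dy": 0, "dz": 0, "roll": 0}, {"dx": 0, "dy": 0, "dz": 0, "roll": 0}, {"dx": 0, "dy": 0, "dz": 0, "roll": 0}, {"dx": 0, "dy": 0, "dz": -15, "roll": 0}, {"dx": 0, "dy": 0, "dz": -50, "roll": 0}, {"dx": 0, "dy": 0, "dz": -100, "roll": 0}, {"dx": 0, "dy": 0, "dz": -150, "roll": 0}, {"dx": -30, "dy": 40, "dz": -190, "roll": 0}, {"dx": -30, "dy": 60, "dz": -200, "roll": 0}, {"dx": -30, "dy": 60, "dz": -200, "roll": 0}]' --gripper 185

```text
t: 38.95
tcp_pos: [0.4843, 0.2062, 0.2475]
tcp_rot: [-177.9, -3.2, -3.1]
contact_force: [0.1, -0.1, 0.1]
grip_width: 0.0231
```

Call:
move_arm --rows '[{"dx": 0, "dy": 0, "dz": 0, "roll": 0}, {"dx": 0, "dy": 0, "dz": 0, "roll": 0}]'

```text
t: 39.15
tcp_pos: [0.4847, 0.206, 0.2484]
tcp_rot: [-177.9, -3.3, -3.2]
contact_force: [0.2, 0.6, -0.1]
grip_width: 0.0236
```

```bash
python3 look.py w8 .35 .284 .2
```

```text
dx -141 dy -69 dz 42 roll 0.0 | tcp [0.4844 0.2065 0.2477] [-177.9   -3.3   -3.1] w 0.0234 F [-0.1 -0.8  0. ] t 39.2
```

View pics/w8.png

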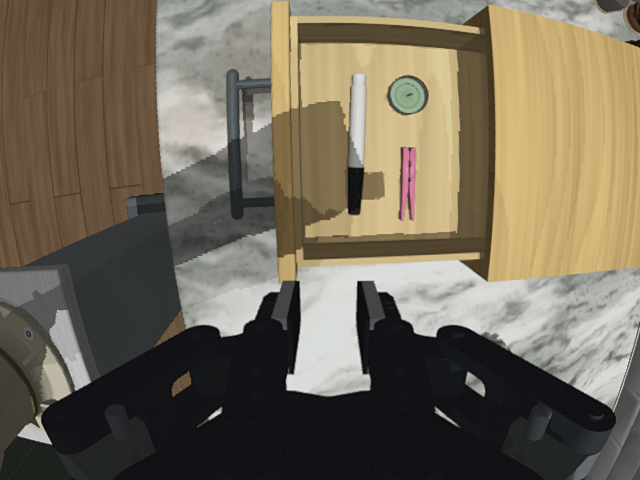

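The pen, tea light and clip all lie in the drawer. The handle runs from (234,70) to (237,217), so next I grip it and push the drawer shut.

Run:
```python
from h import *
import json
i=json.load(open('w8.json'))
P=onz('wrist',[[234,71],[237,216]],.074,i);c=P.mean(0);print(P.round(4).tolist(),c)
go(c[0],c[1],.14,-2.5);go(c[0],c[1],.063,-2.5)
```

```text
[[0.4237, 0.3435, 0.074], [0.4177, 0.2191, 0.074]] [0.42068192 0.28128721 0.074     ]
dx -74 dy -67 dz 106 roll -0.6 | tcp [0.4844 0.2065 0.2477] [-177.9   -3.3   -3.1] w 0.0234 F [-0.1 -0.8  0. ] t 39.2
dx -78 dy -65 dz 183 roll -0.6 | tcp [0.4844 0.2065 0.2477] [-177.9   -3.3   -3.1] w 0.0234 F [-0.1 -0.8  0. ] t 39.2
```

Call:
move_arm --rows '[{"dx": -35, "dy": -30, "dz": 20, "roll": 0}, {"dx": -74, "dy": -60, "dz": 40, "roll": 0}, {"dx": -74, "dy": -67, "dz": 75, "roll": -0.6}, {"dx": -74, "dy": -67, "dz": 106, "roll": -0.6}, {"dx": -75, "dy": -66, "dz": 130, "roll": -0.6}, {"dx": -77, "dy": -66, "dz": 155, "roll": -0.6}, {"dx": -78, "dy": -65, "dz": 175, "roll": -0.6}, {"dx": -78, "dy": -65, "dz": 183, "roll": -0.6}, {"dx": -78, "dy": -65, "dz": 183, "roll": -0.6}]' --gripper 165

```text
t: 40.1
tcp_pos: [0.4202, 0.2812, 0.0618]
tcp_rot: [-178.1, -3.2, -2.5]
contact_force: [-0.1, 0.2, 0.6]
grip_width: 0.0298
```

Call:
move_arm --rows '[{"dx": 0, "dy": 0, "dz": 0, "roll": 0}, {"dx": 0, "dy": 0, "dz": 0, "roll": 0}, {"dx": 0, "dy": 0, "dz": 0, "roll": 0}]' --gripper 255

```text
t: 40.4
tcp_pos: [0.4206, 0.2815, 0.0624]
tcp_rot: [-178.1, -3.2, -2.5]
contact_force: [-0.1, 0.6, -2.0]
grip_width: 0.0093
```

```bash
python3 -c "
from h import *
go(.5006,.2784,.0624);go(.5806,.2754,.0624)"
```

```text
dx 80 dy -0 dz 5 roll 0.0 | tcp [0.4206 0.2815 0.0624] [-178.1   -3.2   -2.5] w 0.0093 F [-0.1  0.6 -2. ] t 40.4
dx 160 dy -1 dz 9 roll 0.0 | tcp [0.4206 0.2815 0.0624] [-178.1   -3.2   -2.5] w 0.0093 F [-0.1  0.6 -2. ] t 40.4
```

Call:
move_arm --rows '[{"dx": 5, "dy": 0, "dz": 0, "roll": 0}, {"dx": 15, "dy": 0, "dz": 1, "roll": 0}, {"dx": 28, "dy": 0, "dz": 2, "roll": 0}, {"dx": 42, "dy": 0, "dz": 3, "roll": 0}, {"dx": 56, "dy": 0, "dz": 3, "roll": 0}, {"dx": 70, "dy": 0, "dz": 4, "roll": 0}, {"dx": 84, "dy": 0, "dz": 5, "roll": 0}, {"dx": 98, "dy": 0, "dz": 6, "roll": 0}, {"dx": 110, "dy": -1, "dz": 6, "roll": 0}, {"dx": 118, "dy": -1, "dz": 7, "roll": 0}]'

```text
t: 41.4
tcp_pos: [0.541, 0.2773, 0.0624]
tcp_rot: [-178.1, -3.3, -2.5]
contact_force: [-0.6, 0.5, 5.3]
grip_width: 0.0095
```

```bash
python3 -c "
from h import *
go(.5806,.2754,.0624)"
```

```text
dx 40 dy 0 dz 2 roll 0.0 | tcp [0.541  0.2773 0.0624] [-178.1   -3.3   -2.5] w 0.0095 F [-0.6  0.5  5.3] t 41.4
```

Call:
move_arm --rows '[{"dx": 8, "dy": 0, "dz": 0, "roll": 0}, {"dx": 18, "dy": 0, "dz": 1, "roll": 0}, {"dx": 27, "dy": 0, "dz": 1, "roll": 0}, {"dx": 34, "dy": 0, "dz": 2, "roll": 0}, {"dx": 39, "dy": 0, "dz": 2, "roll": 0}, {"dx": 42, "dy": 0, "dz": 2, "roll": 0}, {"dx": 44, "dy": 0, "dz": 2, "roll": 0}]'

```text
t: 42.1
tcp_pos: [0.584, 0.2757, 0.0625]
tcp_rot: [-178.1, -3.2, -2.5]
contact_force: [-9.3, 1.3, 2.3]
grip_width: 0.0098
```

Call:
move_arm --rows '[{"dx": 1, "dy": 0, "dz": 0, "roll": 0}, {"dx": 2, "dy": 0, "dz": 0, "roll": 0}, {"dx": 2, "dy": 0, "dz": 0, "roll": 0}]'

```text
t: 42.4
tcp_pos: [0.584, 0.2758, 0.0625]
tcp_rot: [-178.1, -3.0, -2.5]
contact_force: [-10.3, -0.0, 4.3]
grip_width: 0.0099
```

Call:
move_arm --rows '[{"dx": 0, "dy": 0, "dz": 0, "roll": 0}, {"dx": 0, "dy": 0, "dz": 0, "roll": 0}, {"dx": 0, "dy": 0, "dz": 0, "roll": 0}, {"dx": 0, "dy": 0, "dz": -15, "roll": 0}, {"dx": 0, "dy": 0, "dz": -50, "roll": 0}, {"dx": -20, "dy": 0, "dz": -100, "roll": 0}, {"dx": -60, "dy": -20, "dz": -150, "roll": 0}, {"dx": -80, "dy": -20, "dz": -190, "roll": 0}, {"dx": -80, "dy": -20, "dz": -190, "roll": 0}, {"dx": -80, "dy": -20, "dz": -190, "roll": 0}]' --gripper 165

```text
t: 43.4
tcp_pos: [0.4953, 0.2943, 0.2522]
tcp_rot: [-177.8, -3.1, -2.4]
contact_force: [-0.3, -0.8, -0.0]
grip_width: 0.0301
```

```bash
python3 look.py w9; python3 -c "
from h import *
s=snap('scene');w=cv2.imread('pics/w9.png')[:,:,::-1]
c=np.hstack([cv2.resize(w,(400,300)),s[190:370,280:520][:,:,:].repeat(1,0)[:180,:240]if 0 else cv2.resize(s[190:370,280:520],(400,300))]);cv2.imwrite('pics/c9.png',c[:,:,::-1]);print(status.sense()['contact_force'])"
```

```text
[-0.15208684 -0.30653516 -0.20170332]
```

View pics/c9.png

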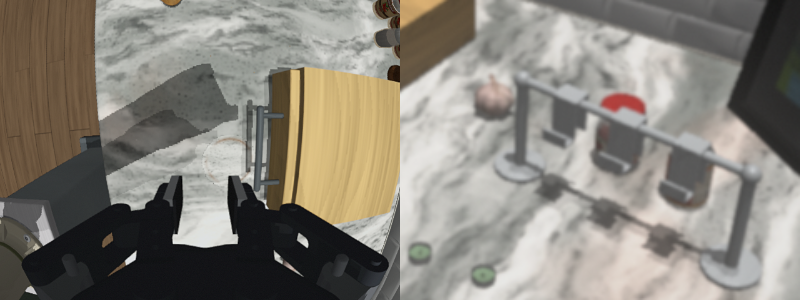

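The drawer is shut as it was at the start, three hooks hang lip-front, and only the two small tea lights are left on the worktop.

```bash
python3 -c "
from h import *
print(ticket.job_done())"
```

```text
the job is handed in; nothing more can be done
None
```

I pulled the drawer out to its stop and hung the three hooks on the bar. The large tea light, the clip and the pen went into the drawer, which I then pushed shut. I handed the job in at about 43 s.

- **Hooks:** the last pictures show all three straddling the bar with their lips to the front.
- **Drawer contents:** all three things lay on the drawer floor just before I closed it. I could not see them after that.
- **Drawer:** at the end of the push the arm met about 10 N, at the handle position where the drawer started, so it looks fully shut. I judged the open stop by rising force and by the handle position (about 161 to 165 mm of travel), not from a joint reading.
- **Bystanders:** the garlic, jar and tin look unmoved, and the two smaller tea lights are still on the worktop. I did not measure any of them again.
- **Arm:** it was clear of everything, with contact force near zero.
- **Disagreements:** the tool drifted to about 3° of tilt over the run, but this did no visible harm. The camera measurements agreed to within about 1 to 4 mm, and no check failed.

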